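# Assemble the spotlight bar and set its dimmer

## Robot

A 7-joint arm with a two-finger parallel gripper is mounted at the origin on the work surface. World frame = base frame: x ahead of the robot, y to its left, z up, the work surface at z = 0. Lengths are in m, angles in rad, forces in N, time in s.
With the tool pointing down it reaches from about 0.4 to 0.85 m from the base axis. Payload 4.5 kg.
Tool frame: the origin (TCP) lies between the finger pads; the fingertips stand 22 mm ahead of it and the grasp point (between the pads) lies 3 mm ahead of it; z points along the fingers, y is the line along which they close (so a half turn about z gives the same grasp; the last joint's range is limited). The gripper opens to 85 mm and grips with 20 to 120 N. Pads are 22 mm wide; open, the fingers measure 114 mm over their backs; the gripper's body (76 mm by 85 mm) begins 54 mm behind the grasp point. The pads swing forward as they close: fully open they stand 13 mm farther back than shut.
Start: joints at [-1.194, 0.689, -0.195, 1.565, 0.157, 0.902, -0.215], TCP at [0.21, 0.589, 0.253] pointing down, gripper open.
Joint ranges: [-3.01, 3.01], [-0.46, 2.08], [-1.47, 1.51], [0.13, 2.56], [-1, 4.14], [0.04, 2.09], [-2.66, 2.66]. Speed limits (rad/s): [2.57, 2.57, 3.14, 3.14, 3.14, 3.14, 3.14].

## Interface

Orientations are given as a unit quaternion [x, y, z, w].
In Python, from workcell import env, imaging, job gives the robot as it stands.
- The arm moves only by the tool carry_out, never from a script. Its argument "motion" is a list of rows, each a list of 5 numbers: the finger opening in m, from 0 to 0.0854, then the shift along the tool's x, y, z in m, then the turn about the tool's z in rad. A call has 1 to 5 rows; each row is the pose to reach, as a shift and turn from the pose commanded when the call began, along the tool's axes at that moment; what a row does not reach only later rows make up. A row lasts 1/10 s, in which the tool goes at most 50 mm and 8.59 degrees, less where a joint would pass 70% of its speed; a pose out of reach is approached as far as the arm can. A call with a gripper value outside its range is refused whole. The fingers move at their own pace and stop on an object; the grip force is fixed at half the most. Time passes only in rows, so rows that repeat a pose let the fingers close. It gives the time, the measured TCP pose, the force, the opening and the grip force at its end, in the units of the state.
- env.get_state(): the state, without advancing time (a new reading comes with each control period).
- imaging.get_image(name): name is "side" or "top"; returns the picture (400x640x3 uint8, red, green, blue); there is no depth.
- imaging.calibration(name): a dict with "fx", "fy", "cx", "cy" (pixels), "R" (3x3) and "t" (3): a world point X has camera coordinates R X + t. Camera axes: x right, y down, z forward; pixel columns grow to the right and rows downward; lengths in m; the calibration is good to about 2 mm. A picture is of the moment at which its call begins. calibration takes no time and is no camera call.
- job.job_done(): hands the job in; it is judged then, once.
The state is a dict: "clock": time; "q": joint angles; "joint_vel": joint speeds; "effort": joint torques, N m; "tcp_pos": TCP position; "tcp_rot": TCP orientation; "contact_force": force on the tool from outside, world axes, zero at the start; "torque": the same for the moment, N m; "grip_width": finger opening in m; "finger_force": force on a finger pad.
Only numpy, scipy, OpenCV 4.12 (cv2) and the standard library are available. Lean on these libraries where they do the work, as an engineer would, in place of code of your own. Each camera call takes 0.05 s, during which the arm holds its last target. There are 200 camera calls.

## Task

First turn the dimmer's knob right down to off. With it off, slide an aluminium spacer collar over each of the three stems of the light bar, fully down onto the bar, then slide every lamp barrel on the bench (one, two or three; hub down, one to a stem, whichever stems you like) over a stem, fully down onto its collar. Only when all are fitted turn the knob up until its pointer points at the white tab on the dial, let go, and leave everything else on the bench alone.

Things in the scene. Friction and masses are not known exactly. Their poses are not given: they have to be found in the camera images.
- bar: the white light bar: an upturned steel channel fixed to the bench, 74 mm wide (its x), 290 mm long (its y) and 30 mm high, carrying three upright steel stems in a row. Origin: centre of its underside, on the bench; z up, y along the row of stems
- stem1 (a point): foot of the end stem on the bar's -y side: on the stem's axis at the bar's top face (30 mm above the bench). The stem is 16 mm in diameter and stands 50 mm above this point; its top 7 mm taper to 9 mm diameter. The stems are 88 mm apart
- stem2 (a point): foot of the middle stem: on the stem's axis at the bar's top face (30 mm above the bench). The stem is 16 mm in diameter and stands 50 mm above this point; its top 7 mm taper to 9 mm diameter. The stems are 88 mm apart
- stem3 (a point): foot of the end stem on the bar's +y side: on the stem's axis at the bar's top face (30 mm above the bench). The stem is 16 mm in diameter and stands 50 mm above this point; its top 7 mm taper to 9 mm diameter. The stems are 88 mm apart
- collar1: one of three identical bare aluminium spacer collars: a ring 40 mm in outer diameter, 18 mm high, with a 19 mm bore right through. Origin: its centre, at half height; z along the bore. Either face may be up
- collar2: one of three identical bare aluminium spacer collars: a ring 40 mm in outer diameter, 18 mm high, with a 19 mm bore right through. Origin: its centre, at half height; z along the bore. Either face may be up
- collar3: one of three identical bare aluminium spacer collars: a ring 40 mm in outer diameter, 18 mm high, with a 19 mm bore right through. Origin: its centre, at half height; z along the bore. Either face may be up
- barrel1: one of one to three identical white lamp barrels (absent: None): a round can 50 mm in outer diameter and 60 mm high; its lower 22 mm is a thick hub with a 19 mm bore through it, above that it is an open cup with a 4 mm wall and a 42 mm wide mouth at the top. It starts upright, hub down. Origin: centre of the underside; z up through the mouth
- barrel2: one of one to three identical white lamp barrels (absent: None): a round can 50 mm in outer diameter and 60 mm high; its lower 22 mm is a thick hub with a 19 mm bore through it, above that it is an open cup with a 4 mm wall and a 42 mm wide mouth at the top. It starts upright, hub down. Origin: centre of the underside; z up through the mouth
- barrel3: one of one to three identical white lamp barrels (absent: None): a round can 50 mm in outer diameter and 60 mm high; its lower 22 mm is a thick hub with a 19 mm bore through it, above that it is an open cup with a 4 mm wall and a 42 mm wide mouth at the top. It starts upright, hub down. Origin: centre of the underside; z up through the mouth
- dimmer: the dimmer: a grey box 120 x 120 mm and 55 mm high, fixed on the bench, with a dial and a pointer knob in the middle of its top. Origin: centre of its underside. The white line painted on its top on its +y side, outside the dial, is the off mark
- index: the dimmer's black dial plate, 86 mm in diameter, fixed, with one raised white tab, 27 to 42 mm from the centre: the mark to set. Origin: dial centre on top of the box; its x axis points from the centre to the tab
- knob (a joint): turn of the dimmer's knob in rad: 0 = off, against its stop, pointing at the off mark (the dimmer's +y); grows clockwise seen from above, to 2.6 at the other stop. The mark lies between 1.05 and 2.3. It turns stiffly and stays where it is left. It starts between 0.7 and 1.6
- knob_grip (a point): grip point of the knob, on its axis, 77 mm above the bench: a grey bar 50 mm long, 13 mm thick, its top 87 mm above the bench and its lower edge 63 mm. x axis: along the bar towards its pointer end, which carries a white line
- jar: glass jar 52 mm in diameter and 60 mm high; origin at the underside. Bystander: leave it alone
- terminal: black terminal block 22 x 60 mm and 18 mm high, lying between the parts and the bar; origin at the underside. Bystander: leave it alone
- tape: grey roll of tape lying flat, 90 mm outer diameter, 22 mm high; origin at the underside. Bystander: leave it alone
- pot: grey open pot 44 mm wide and 45 mm high, between the parts and the bar; origin at the underside. Bystander: leave it alone
- carton: small cardboard box 70 x 90 mm, 60 mm high; origin at the underside. Bystander: leave it alone
Not all that is in view belongs to the job. What is shaped like the collar2 but orange or purple is not meant. Of the things that look like the dimmer, the smaller one is meant.

How it is judged:
On the way, in this order (a step that is already met when the one before it is completed fails the run):
1. the dimmer is turned down to off (value of joint knob below 0.12 rad), for 0.2 s.
2. with the dimmer off, every collar is down on the bar and every barrel present is down on a collar (value of joint knob below 0.12 rad and z of collar1 in the frame of bar between 0.036 and 0.042 m and (horizontal distance between collar1 and stem1 below 0.003 m or horizontal distance between collar1 and stem2 below 0.003 m or horizontal distance between collar1 and stem3 below 0.003 m) and z of collar2 in the frame of bar between 0.036 and 0.042 m and (horizontal distance between collar2 and stem1 below 0.003 m or horizontal distance between collar2 and stem2 below 0.003 m or horizontal distance between collar2 and stem3 below 0.003 m) and z of collar3 in the frame of bar between 0.036 and 0.042 m and (horizontal distance between collar3 and stem1 below 0.003 m or horizontal distance between collar3 and stem2 below 0.003 m or horizontal distance between collar3 and stem3 below 0.003 m) and z of barrel1 in the frame of bar between 0.045 and 0.0515 m and (horizontal distance between barrel1 and stem1 below 0.003 m or horizontal distance between barrel1 and stem2 below 0.003 m or horizontal distance between barrel1 and stem3 below 0.003 m) and angle between each of barrel1, barrel2, barrel3's own z axis and vertical below 0.08 rad and z of barrel2 in the frame of bar between 0.045 and 0.0515 m and (horizontal distance between barrel2 and stem1 below 0.003 m or horizontal distance between barrel2 and stem2 below 0.003 m or horizontal distance between barrel2 and stem3 below 0.003 m) and z of barrel3 in the frame of bar between 0.045 and 0.0515 m and (horizontal distance between barrel3 and stem1 below 0.003 m or horizontal distance between barrel3 and stem2 below 0.003 m or horizontal distance between barrel3 and stem3 below 0.003 m)), for 0.2 s.
3. the knob points at the white tab (angle between the x axis of knob_grip and the x axis of index, either way round below 0.11 rad), for 0.2 s.
At the end, for the whole second after the job is handed in: Each collar is on a stem of its own, within 3 mm of fully down on the bar; each barrel present is on a stem of its own, upright hub down (within 0.08 rad), within 3 mm of fully down on its collar; the knob points at the white tab within 0.11 rad; all at rest and released (z of collar1 in the frame of bar between 0.036 and 0.042 m and (horizontal distance between collar1 and stem1 below 0.003 m or horizontal distance between collar1 and stem2 below 0.003 m or horizontal distance between collar1 and stem3 below 0.003 m) and z of collar2 in the frame of bar between 0.036 and 0.042 m and (horizontal distance between collar2 and stem1 below 0.003 m or horizontal distance between collar2 and stem2 below 0.003 m or horizontal distance between collar2 and stem3 below 0.003 m) and z of collar3 in the frame of bar between 0.036 and 0.042 m and (horizontal distance between collar3 and stem1 below 0.003 m or horizontal distance between collar3 and stem2 below 0.003 m or horizontal distance between collar3 and stem3 below 0.003 m) and z of barrel1 in the frame of bar between 0.045 and 0.0515 m and (horizontal distance between barrel1 and stem1 below 0.003 m or horizontal distance between barrel1 and stem2 below 0.003 m or horizontal distance between barrel1 and stem3 below 0.003 m) and angle between each of barrel1, barrel2, barrel3's own z axis and vertical below 0.08 rad and z of barrel2 in the frame of bar between 0.045 and 0.0515 m and (horizontal distance between barrel2 and stem1 below 0.003 m or horizontal distance between barrel2 and stem2 below 0.003 m or horizontal distance between barrel2 and stem3 below 0.003 m) and z of barrel3 in the frame of bar between 0.045 and 0.0515 m and (horizontal distance between barrel3 and stem1 below 0.003 m or horizontal distance between barrel3 and stem2 below 0.003 m or horizontal distance between barrel3 and stem3 below 0.003 m) and linear speed of each of collar1, collar2, collar3, barrel1, barrel2, barrel3 below 0.02 m/s and angle between the x axis of knob_grip and the x axis of index, either way round below 0.11 rad and velocity of joint knob below 0.05 rad/s); the robot touches nothing.
It fails at once if a bystander is shifted by more than 5 cm (distance of any of jar, terminal, tape, pot, carton from where it was at the start of the episode above 0.05 m).
Of barrel1, barrel2, barrel3 only 1 to 3 are there at a start; the rules pass over those that are not, and their reading is None.
At some moment in a run one of collar1, collar2, collar3, barrel1, barrel2, barrel3 may be knocked a few centimetres aside while the robot is not near it.
It also fails if it takes over 210 s, if anything falls off the work surface, if the arm or the gripper's body presses on something with over 40 N, if the wrist force passes 120 N, or if a joint passes its speed limit or range.

## Working session

There is one attempt and no reset: what is moved stays moved. The work goes in short steps, Python scripts to look and compute and a tool call to move; the robot and the scene stay as the last step left them, time stands still between calls to the robot, and variables do not carry over. Pictures are saved under pics/ and viewed, at most 14 in all, crops included, and the job is handed in when it is done.

Besides the shell and the picture viewer there is one more tool, called after ">>>" as name([rows], argument=value, ...), one row to a line, values as JSON. carry_out: Moves the arm, as the interface text tells. Its arguments: {"type":"object","properties":{"motion":{"type":"array","items":{"type":"array","items":{"type":"number"}}}},"required":["motion"]}

```bash
mkdir -p pics; python3 - <<'E'
from workcell import env, imaging, job
import cv2
for n in ("top","side"):
    im=imaging.get_image(n); cv2.imwrite(f"pics/{n}0.png",im[:,:,::-1])
    c=imaging.calibration(n); print(n,c)
s=env.get_state(); print({k:s[k] for k in("clock","tcp_pos","tcp_rot","grip_width","contact_force")})
E
```

```text
top {'fx': 366.07669106442705, 'fy': 366.07669106442705, 'cx': 323.0424313638016, 'cy': 201.51752207051993, 'R': array([[ 0.01820361, -0.99967296,  0.0179612 ],
       [-0.99886284, -0.0189747 , -0.04373765],
       [ 0.04406416, -0.01714459, -0.99888158]]), 't': array([0.02199082, 0.48614328, 1.11435646])}
side {'fx': 462.135697569633, 'fy': 462.135697569633, 'cx': 318.7326732381681, 'cy': 196.08699462540437, 'R': array([[ 0.69222763, -0.7213343 , -0.0223101 ],
       [-0.41531862, -0.37289726, -0.82973374],
       [ 0.59019603,  0.58363042, -0.55771335]]), 't': array([-0.28205186,  0.27069338,  0.79877211])}
{'clock': 0.1, 'tcp_pos': array([0.20995164, 0.5880997 , 0.25254166]), 'tcp_rot': array([ 1.70507162e-01,  9.85356070e-01, -8.47687712e-04, -6.68858247e-05]), 'grip_width': 0.08539265650050719, 'contact_force': array([-0.46958165, -0.61643538,  0.38506499])}
```

View pics/top0.png

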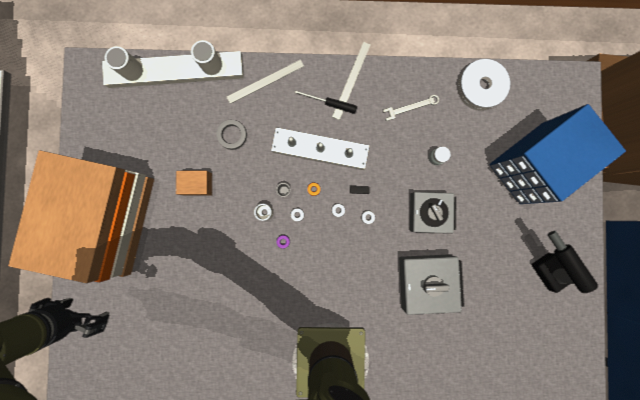

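View pics/side0.png

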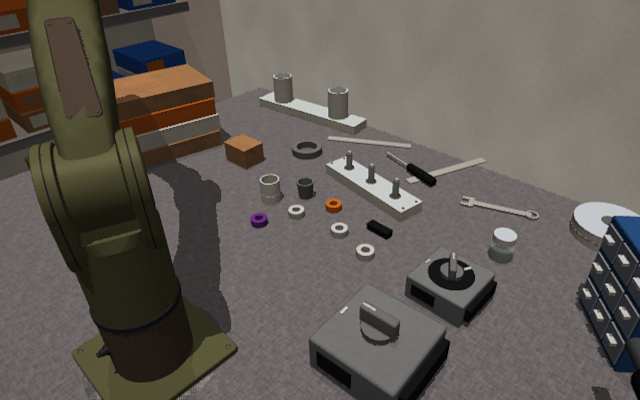

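The scene has one barrel at top px (263,211) and white collars at (297,214), (338,210) and (368,217). The orange ring (314,188) and purple ring (283,241) are excluded by colour. There are two dimmers, at (434,212) and (431,284); the first is smaller, so it's the one meant. The big cans on the long bar at (117,57) and (203,52) are about 75 mm wide, so they're scenery. I'll confirm with crops.

```bash
cat > h.py <<'E'
import numpy as np, cv2
from workcell import env, imaging, job
from scipy.spatial.transform import Rotation as Ro
def ray(n,u,v):
    c=imaging.calibration(n); R=np.array(c["R"]); t=np.array(c["t"])
    d=R.T@np.array([(u-c["cx"])/c["fx"],(v-c["cy"])/c["fy"],1]); return -R.T@t,d
def w(u,v,z,n="top"):
    o,d=ray(n,u,v); return o+d*(z-o[2])/d[2]
def px(P,n="top"):
    c=imaging.calibration(n); X=np.array(c["R"])@np.array(P)+c["t"]
    return c["fx"]*X[0]/X[2]+c["cx"], c["fy"]*X[1]/X[2]+c["cy"]
def crop(n,x0,y0,x1,y1,k,f,marks=()):
    im=imaging.get_image(n); cv2.imwrite("pics/raw_"+f,im[:,:,::-1])
    o=cv2.resize(im[y0:y1,x0:x1,::-1].copy(),None,fx=k,fy=k,interpolation=cv2.INTER_CUBIC)
    for i in range((x0//20+1)*20,x1,20): cv2.putText(o,str(i),(int((i-x0+.5)*k)-10,10),0,.35,(0,255,255),1); o[12:18,int((i-x0+.5)*k)]=(0,255,255)
    for i in range((y0//20+1)*20,y1,20): cv2.putText(o,str(i),(0,int((i-y0+.5)*k)+4),0,.35,(0,255,255),1); o[int((i-y0+.5)*k),24:30]=(0,255,255)
    cv2.imwrite("pics/"+f,o)
def st():
    s=env.get_state(); print(round(s["clock"],2),s["tcp_pos"].round(4),Ro.from_quat(s["tcp_rot"]).as_matrix().round(3).tolist(),round(s["grip_width"],4),s["contact_force"].round(1),s["q"].round(2)); return s
E
python3 - <<'E'
from h import *
crop("top",250,120,380,250,4.6,"t1.png")
crop("top",400,140,470,240,6,"t2.png")
crop("side",240,140,520,330,2.85,"s1.png")
E
```

```text
(no output)
```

View pics/t1.png

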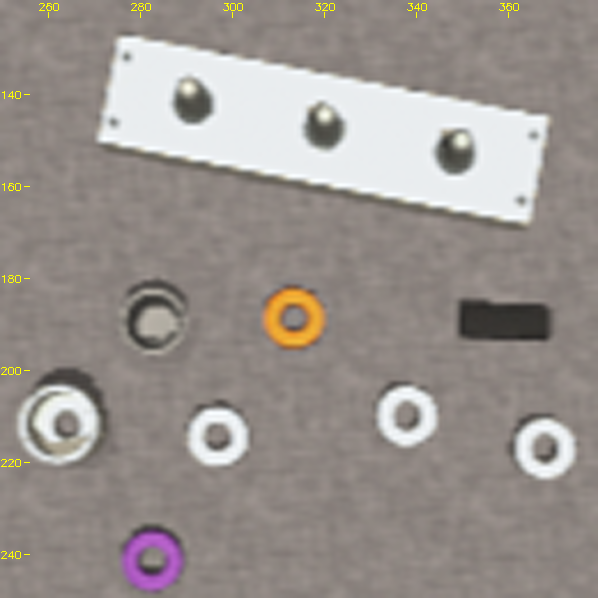

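View pics/t2.png

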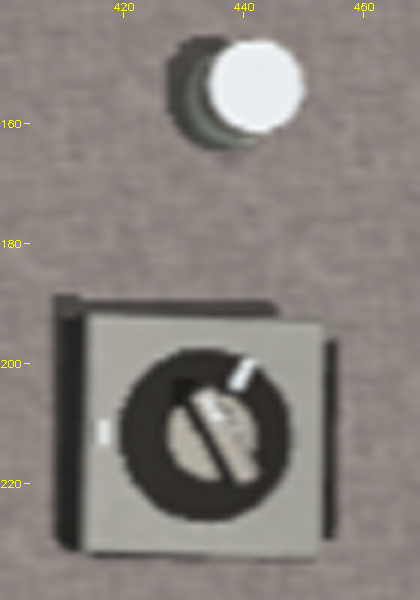

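View pics/s1.png

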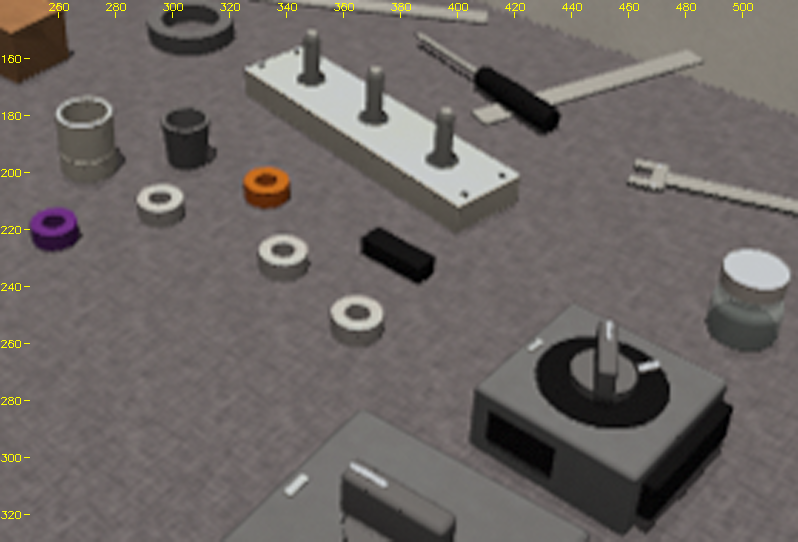

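```bash
python3 - <<'E'
from h import *
im=cv2.imread("pics/raw_t1.png"); k=8
def blob(x0,y0,x1,y1,f,kk=k):
    o=cv2.resize(im[y0:y1,x0:x1],None,fx=kk,fy=kk,interpolation=cv2.INTER_CUBIC)
    m=f(o).astype(np.uint8)
    cs,_=cv2.findContours(m,cv2.RETR_EXTERNAL,cv2.CHAIN_APPROX_NONE)
    c=max(cs,key=cv2.contourArea).astype(float)
    return ((c+.5)/kk-.5+[x0,y0]).astype(np.float32)
br=lambda t:(lambda o:o.min(2)>t)
for n,(u,v) in dict(c1=(297,214),c2=(338,210),c3=(368,217)).items():
    e=cv2.fitEllipse(blob(u-12,v-12,u+12,v+12,br(175))); print(n,e,w(*e[0],.018).round(4))
e=cv2.fitEllipse(blob(250,200,275,224,br(150))); print("barrel",e,w(*e[0],.06).round(4))
c=blob(262,122,380,178,br(165)); P=np.array([w(*p,.03)[:2] for p in c[:,0]],np.float32)
r=cv2.minAreaRect(P); print("bar",r); b=cv2.boxPoints(r); print(b.round(4).tolist())
ce=np.array(r[0]); 
a=max([b[1]-b[0],b[2]-b[1]],key=np.linalg.norm); a=a/np.linalg.norm(a); a=a if a[1]>0 else -a
print("yaw of bar y",np.arctan2(-a[0],a[1]))
for i in(-1,0,1):
    S=ce+a*.088*i; print("stem",i+2,S.round(4),"top px",np.round(px([*S,.08]),1),"foot",np.round(px([*S,.03]),1),"side top",np.round(px([*S,.08],"side"),1),np.round(px([*S,.03],"side"),1))
# dimmer
c=blob(405,185,460,240,lambda o:(o.max(2)>125)&(o.max(2)<200)|(o.min(2)>199)); P=np.array([w(*p,.055)[:2] for p in c[:,0]],np.float32)
r=cv2.minAreaRect(P);print("dimmer",r)
dc=np.array(r[0])
print("dial px",px([*dc,.057]),"knob px",px([*dc,.087]))
for nm,(u,v,z) in dict(tabout=(441.8,200.,.06),tabin=(439,203.8,.06),off=(416.5,211.5,.056)).items():
    d=w(u,v,z)[:2]-dc; print(nm,d.round(4),np.linalg.norm(d).round(4),np.arctan2(d[1],d[0]))
E
```

```text
c1 ((296.8523864746094, 214.6049346923828), (12.433218955993652, 12.941222190856934), 80.30548858642578) [0.4439 0.1101 0.018 ]
c2 ((338.0733947753906, 210.0267791748047), (12.727328300476074, 12.851125717163086), 103.344970703125) [ 0.4602 -0.0152  0.018 ]
c3 ((368.1588134765625, 217.13980102539062), (12.687969207763672, 12.825662612915039), 127.45976257324219) [ 0.4402 -0.1074  0.018 ]
barrel ((262.00811767578125, 211.90301513671875), (17.185184478759766, 17.850223541259766), 76.61237335205078) [0.4497 0.2098 0.06  ]
bar ((0.6489366888999939, 0.04365912079811096), (0.2923602759838104, 0.0752824917435646), 80.25209045410156)
[[0.5871000289916992, -0.09399999678134918], [0.661300003528595, -0.10679999738931656], [0.7107999920845032, 0.18140000104904175], [0.6366000175476074, 0.1941000074148178]]
yaw of bar y -0.17013322
stem 1 [ 0.634  -0.0431] top px [349.9 149.9] foot [348.4 153. ] side top [396.7 178.1] [395.2 195.5]
stem 2 [0.6489 0.0437] top px [320.1 144.2] foot [320.  147.5] side top [371.9 163.7] [371.1 180.6]
stem 3 [0.6638 0.1304] top px [290.3 138.4] foot [291.5 142. ] side top [349.6 150.7] [349.3 167.1]Traceback (most recent call last):
  File "<stdin>", line 21, in <module>
  File "h.py", line 8, in w
    o,d=ray(n,u,v); return o+d*(z-o[2])/d[2]
        ~~~^^^^^^^
  File "h.py", line 5, in ray
    c=imaging.calibration(n); R=np.array(c["R"]); t=np.array(c["t"])
ValueError: time passes only in moves, steps and waits
```

```bash
python3 - <<'E'
s=open('h.py').read().replace("def ray","import functools\ncalib=functools.lru_cache(None)(lambda n: imaging.calibration(n))\ndef ray",1).replace("c=imaging.calibration(n); ","c=calib(n); ")
open('h.py','w').write(s)
E
python3 - <<'E'
from h import *
im=cv2.imread("pics/raw_t2.png"); k=8
x0,y0,x1,y1=413,188,457,236
o=cv2.resize(im[y0:y1,x0:x1],None,fx=k,fy=k,interpolation=cv2.INTER_CUBIC)
m=(o.max(2)<75).astype(np.uint8); m=cv2.morphologyEx(m,cv2.MORPH_OPEN,np.ones((9,9)))
cs,_=cv2.findContours(m,cv2.RETR_EXTERNAL,cv2.CHAIN_APPROX_NONE)
best=None
for c in cs:
    if cv2.contourArea(c)>20000:
        h=cv2.convexHull(c); e=cv2.fitEllipse(h); p=(np.array(e[0])+.5)/k-.5+[x0,y0]; print(p,np.array(e[1])/k, w(*p,.056).round(4))
        dc=w(*p,.056)[:2]
m=((o.max(2)>110)).astype(np.uint8); m=cv2.morphologyEx(m,cv2.MORPH_OPEN,np.ones((25,25)))
cs,_=cv2.findContours(m,cv2.RETR_EXTERNAL,cv2.CHAIN_APPROX_NONE)
c=max(cs,key=cv2.contourArea); P=np.array([w(*((p+.5)/k-.5+[x0,y0]),.055)[:2] for p in c[:,0]],np.float32)
print("box",cv2.minAreaRect(P))
print("dial px",px([*dc,.057]),"knob px",px([*dc,.087]), "knob side px",px([*dc,.087],"side"))
for nm,(u,v,z) in dict(tabout=(441.8,200.,.059),tabin=(439,203.8,.059),off=(416.5,211.5,.055),kp=(432.8,204.8,.087),ke=(441.5,218.5,.087)).items():
    d=w(u,v,z)[:2]-dc; print(nm,d.round(4),np.linalg.norm(d).round(4),np.arctan2(d[1],d[0]).round(3))
cv2.imwrite("pics/kn.png",cv2.resize(im[190:235,412:457],None,fx=13,fy=13,interpolation=cv2.INTER_CUBIC))
E
```

```text
[433.72444153 212.11730576] [27.90099907 28.40447235] [ 0.4585 -0.2964  0.056 ]
box ((0.46063873171806335, -0.29928919672966003), (0.14329789578914642, 0.1311245709657669), 0.4275289475917816)
dial px (np.float64(433.8326275422039), np.float64(212.1122966227844)) knob px (np.float64(437.17367381686205), np.float64(211.95760246239183)) knob side px (np.float64(453.4619157697057), np.float64(260.7486461174663))
tabout [ 0.0362 -0.0229] 0.0428 -0.563
tabin [ 0.0248 -0.0146] 0.0288 -0.532
off [0.0009 0.051 ] 0.051 1.553
kp [0.0204 0.0127] 0.024 0.559
ke [-0.0186 -0.0126] 0.0224 -2.546
```

View pics/kn.png

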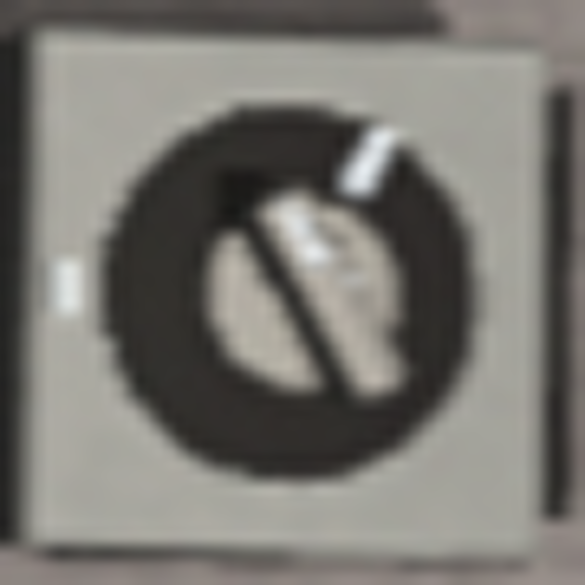

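Confirmed. The smaller dimmer is centred at (434,212) px, with its tab at about (440,202), so the mark is about 2.10 rad from off. The knob's line end is at about (433,205), so it now sits at about 1.0 rad. The grippable collars are the three white ones, and the barrel is at (262,212). Next I'll move towards the dimmer.

```bash
cat >> h.py <<'E'
def to(*targets):
    s=env.get_state(); R=Ro.from_quat(s["tcp_rot"]).as_matrix(); p=np.array(s["tcp_pos"]); psi=np.arctan2(R[1,1],R[0,1])
    print("t",round(s["clock"],2),"p",p.round(4),"psi",psi.round(3),"tilt",np.arccos(-R[2,2]).round(3),"F",s["contact_force"].round(1),"g",round(s["grip_width"],4),"q7",s["q"][6].round(2))
    for x,y,z,ps in targets: print("  shift",(R.T@(np.array([x,y,z])-p)).round(4),"turn",round(psi-ps,3))
E
```

>>> carry_out([
  [0.085,-0.042,-0.0216,0,0.14],
  [0.085,-0.084,-0.0432,0,0.28],
  [0.085,-0.126,-0.0648,0,0.42],
  [0.085,-0.168,-0.0864,0,0.56],
  [0.085,-0.21,-0.108,0,0.7],
])

```text
clock: 0.75
tcp_pos: [0.3726, 0.4149, 0.2534]
tcp_rot: [0.5, 0.866, 0.0, -0.0]
contact_force: [0.8, -0.7, 0.2]
grip_width: 0.0851
finger_force: 0.0
```

```bash
python3 -c "
from h import *
to((.46,.0,.2,-.0),(.4585,-.2964,.18,-1.02))"
```

```text
t 0.75 p [0.3726 0.4149 0.2534] psi 0.522 tilt 0.0 F [ 0.8 -0.7  0.2] g 0.0851 q7 -0.41
  shift [-0.4032 -0.1313  0.0533] turn 0.522
  shift [-0.6593 -0.2806  0.0732] turn 1.542
```

>>> carry_out([
  [0.085,-0.045,-0.0146,0.006,0.06],
  [0.085,-0.09,-0.0292,0.012,0.12],
  [0.085,-0.135,-0.0438,0.018,0.18],
  [0.085,-0.18,-0.0584,0.024,0.24],
  [0.085,-0.225,-0.073,0.03,0.3],
])

```text
clock: 1.25
tcp_pos: [0.4221, 0.1836, 0.2232]
tcp_rot: [0.623, 0.782, 0.0, 0.0]
contact_force: [1.7, 0.3, -0.7]
grip_width: 0.0849
finger_force: 0.0
```

```bash
python3 -c "
from h import *
to((.4585,-.2964,.18,-1.02))"
```

```text
t 1.25 p [0.4221 0.1836 0.2232] psi 0.226 tilt 0.001 F [ 1.7  0.3 -0.7] g 0.0849 q7 -0.26
  shift [-0.476  -0.0721  0.0431] turn 1.246
```

>>> carry_out([
  [0.085,-0.047,-0.007,0.004,0.125],
  [0.085,-0.094,-0.014,0.008,0.25],
  [0.085,-0.141,-0.021,0.012,0.375],
  [0.085,-0.188,-0.028,0.016,0.5],
  [0.085,-0.235,-0.035,0.02,0.625],
])

```text
clock: 1.75
tcp_pos: [0.441, -0.0533, 0.2033]
tcp_rot: [0.834, 0.552, 0.0, 0.0]
contact_force: [1.3, 0.3, -0.3]
grip_width: 0.0851
finger_force: 0.0
```

```bash
python3 -c "
from h import *
to((.4585,-.2964,.18,-1.02))"
```

```text
t 1.75 p [ 0.441  -0.0533  0.2033] psi -0.402 tilt 0.001 F [ 1.3  0.3 -0.3] g 0.0851 q7 -0.22
  shift [-0.2169  0.1111  0.0232] turn 0.618
```

>>> carry_out([
  [0.085,-0.043,0.022,0.005,0.124],
  [0.085,-0.087,0.044,0.009,0.247],
  [0.085,-0.13,0.067,0.014,0.371],
  [0.085,-0.174,0.089,0.019,0.494],
  [0.085,-0.217,0.111,0.023,0.618],
])

```text
clock: 2.25
tcp_pos: [0.4592, -0.2967, 0.1801]
tcp_rot: [0.962, 0.272, 0.0, -0.0]
contact_force: [1.4, -0.2, 0.4]
grip_width: 0.0853
finger_force: 0.0
```

```bash
python3 -c "
from h import *
to((.4585,-.2964,.085,-1.02))"
```

```text
t 2.25 p [ 0.4592 -0.2967  0.1801] psi -1.02 tilt 0.001 F [ 1.4 -0.2  0.4] g 0.0853 q7 -0.25
  shift [-0.0005 -0.0006  0.0951] turn -0.0
```

>>> carry_out([
  [0.085,0,0,0.04,0],
  [0.085,0,-0.001,0.075,0],
  [0.085,0,-0.001,0.095,0],
  [0.0,0,-0.001,0.095,0],
  [0.0,0,-0.001,0.095,0],
])

```text
clock: 2.75
tcp_pos: [0.459, -0.2939, 0.0855]
tcp_rot: [0.962, 0.274, 0.0, -0.0]
contact_force: [-0.1, -0.1, 0.7]
grip_width: 0.0584
finger_force: 0.0
```

>>> carry_out([
  [0.0,0,0,0,0],
  [0.0,0,0,0,0],
  [0.0,0,0,0,0],
])

```text
clock: 3.05
tcp_pos: [0.4607, -0.2953, 0.0866]
tcp_rot: [0.962, 0.274, 0.002, 0.002]
contact_force: [0.4, -4.2, 7.0]
grip_width: 0.0119
finger_force: 37.8
```

>>> carry_out([
  [0.0,0,0,0,-0.13],
  [0.0,0,0,0,-0.26],
  [0.0,0,0,0,-0.39],
  [0.0,0,0,0,-0.52],
  [0.0,0,0,0,-0.65],
])

```text
clock: 3.55
tcp_pos: [0.4594, -0.2943, 0.0867]
tcp_rot: [0.822, 0.569, 0.0, 0.001]
contact_force: [-1.6, 0.2, 7.1]
grip_width: 0.0119
finger_force: 61.9
```

```bash
python3 -c "
from h import *
to((.4585,-.2964,.085,-.018));s=env.get_state();print(s['torque'],s['finger_force'])"
```

```text
t 3.55 p [ 0.4594 -0.2943  0.0867] psi -0.36 tilt 0.002 F [-1.6  0.2  7.1] g 0.0119 q7 0.17
  shift [-0.0023 -0.0002  0.0017] turn -0.342
[ 0.19631534  0.30091545 -0.09979875] 61.937856674194336
```

>>> carry_out([
  [0.0,0,0,0,-0.13],
  [0.0,0,0,0,-0.26],
  [0.0,0,0,0,-0.34],
  [0.0,0,0,0,-0.4],
  [0.0,0,0,0,-0.4],
])

```text
clock: 4.05
tcp_pos: [0.4585, -0.2942, 0.0867]
tcp_rot: [0.696, 0.718, 0.0, 0.0]
contact_force: [-1.8, 1.7, 8.8]
grip_width: 0.0117
finger_force: 64.0
```

```bash
python3 -c "
from h import *
to((.4585,-.2964,.085,-.018));s=env.get_state();print(s['torque'],s['finger_force'])
crop('side',380,210,520,330,5.5,'s2.png')"
```

```text
t 4.05 p [ 0.4585 -0.2942  0.0867] psi 0.031 tilt 0.001 F [-1.8  1.7  8.8] g 0.0117 q7 0.4
  shift [-0.0022 -0.0001  0.0017] turn 0.049
[ 0.32403832  0.37680443 -1.05206846] 64.03640627861023
```

View pics/s2.png

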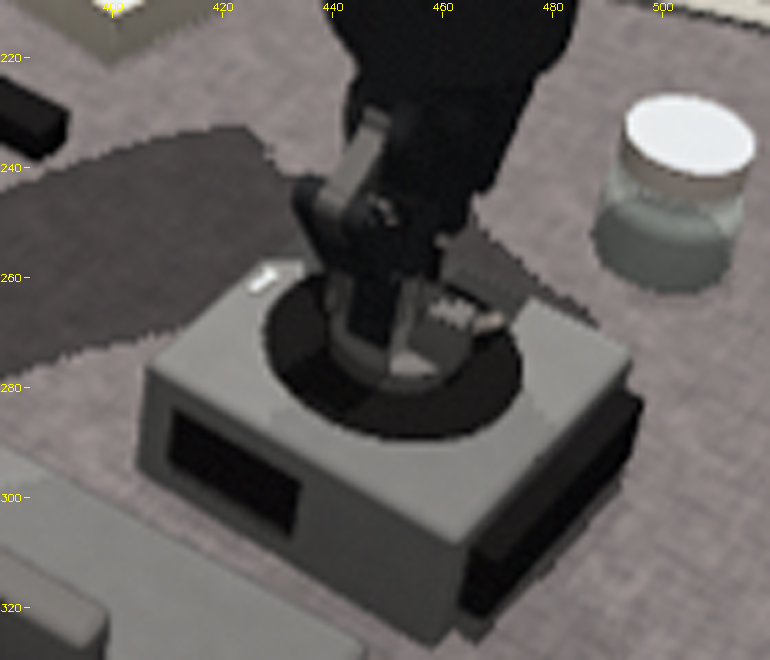

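The knob is against its stop: the reaction moment is −1.05 N·m and the bar points at the white line at about (427,260) px. Now release and go to collar 3.

>>> carry_out([
  [0.06,0,0,0,0.0],
  [0.06,0,0,0,0.0],
  [0.06,0,0,-0.03,0.0],
  [0.06,0,0,-0.07,0],
  [0.06,0,0,-0.115,0.0],
])

```text
clock: 4.6
tcp_pos: [0.4581, -0.2934, 0.2007]
tcp_rot: [0.694, 0.72, -0.0, -0.001]
contact_force: [0.7, -0.6, 0.3]
grip_width: 0.0596
finger_force: 0.0
```

```bash
python3 -c "
from h import *
to((.4402,-.1074,.12,-.17),(.4402,-.1074,.022,-.17))"
```

```text
t 4.6 p [ 0.4581 -0.2934  0.2007] psi 0.036 tilt 0.003 F [ 0.7 -0.6  0.3] g 0.0596 q7 0.43
  shift [ 0.1864 -0.0111  0.081 ] turn 0.206
  shift [ 0.1863 -0.0108  0.179 ] turn 0.206
```

>>> carry_out([
  [0.07,0.045,-0.003,0.01,0.06],
  [0.07,0.093,-0.006,0.02,0.12],
  [0.07,0.14,-0.008,0.03,0.18],
  [0.07,0.1864,-0.011,0.04,0.206],
  [0.07,0.1864,-0.011,0.081,0.206],
])

```text
clock: 5.1
tcp_pos: [0.4434, -0.1003, 0.121]
tcp_rot: [0.761, 0.649, 0.003, 0.001]
contact_force: [0.6, 0.2, -1.3]
grip_width: 0.0697
finger_force: 0.0
```

```bash
python3 -c "
from h import *
to((.4402,-.1074,.022,-.17))"
```

```text
t 5.1 p [ 0.4434 -0.1003  0.121 ] psi -0.159 tilt 0.007 F [ 0.6  0.2 -1.3] g 0.0697 q7 -0.01
  shift [-0.0079 -0.0025  0.099 ] turn 0.011
```

>>> carry_out([
  [0.07,0,0,0,0],
  [0.07,0,0,0,0],
])

```text
clock: 5.3
tcp_pos: [0.4409, -0.1087, 0.1193]
tcp_rot: [0.765, 0.644, -0.001, -0.0]
contact_force: [0.4, -0.7, -0.2]
grip_width: 0.0701
finger_force: 0.0
```

```bash
python3 -c "
from h import *
to((.4402,-.1074,.022,-.17))"
```

```text
t 5.3 p [ 0.4409 -0.1087  0.1193] psi -0.172 tilt 0.002 F [ 0.4 -0.7 -0.2] g 0.0701 q7 -0.01
  shift [ 0.0012 -0.0007  0.0973] turn -0.002
```

>>> carry_out([
  [0.07,0.001,-0.001,0.045,0],
  [0.07,0.001,-0.001,0.08,0],
  [0.07,0.001,-0.001,0.096,0],
  [0.07,0.001,-0.001,0.097,0],
  [0.03,0.001,-0.001,0.097,0],
])

```text
clock: 5.8
tcp_pos: [0.4464, -0.1113, 0.028]
tcp_rot: [0.766, 0.643, -0.004, -0.002]
contact_force: [-0.4, -0.5, 0.0]
grip_width: 0.0572
finger_force: 0.0
```

>>> carry_out([
  [0.03,0,0,0,0],
  [0.03,0,0,0,0],
  [0.03,0,0,0,0],
])

```text
clock: 6.1
tcp_pos: [0.4459, -0.1109, 0.0286]
tcp_rot: [0.766, 0.643, -0.004, -0.002]
contact_force: [-1.0, -0.8, 7.8]
grip_width: 0.0369
finger_force: 59.8
```

```bash
python3 -c "
from h import *
to((.634,-.0431,.14,-.17))"
```

```text
t 6.1 p [ 0.4459 -0.1109  0.0286] psi -0.174 tilt 0.009 F [-1.  -0.8  7.8] g 0.0369 q7 -0.66
  shift [ 0.0989  0.1726 -0.1133] turn -0.004
```

```bash
python3 -c "
from h import *
st()
crop('side',310,180,450,300,5.5,'s3.png')"
```

```text
6.1 [ 0.4459 -0.1109  0.0286] [[0.173, 0.985, -0.009], [0.985, -0.173, -0.002], [-0.004, -0.009, -1.0]] 0.0369 [-1.  -0.8  7.8] [ 0.16  0.93 -0.03  2.19  0.63  0.05 -0.66]
```

View pics/s3.png

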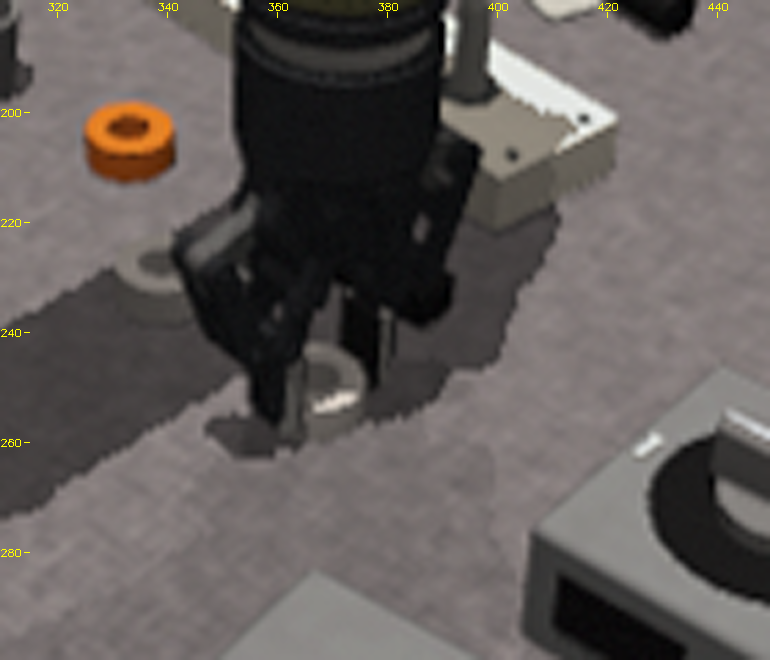

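>>> carry_out([
  [0.03,0,0,-0.02,0],
  [0.03,0,0,-0.06,0],
  [0.03,0,0,-0.105,0],
  [0.03,0,0,-0.13,0],
  [0.03,0,0,-0.13,0],
])

```text
clock: 6.65
tcp_pos: [0.4486, -0.1098, 0.1609]
tcp_rot: [0.766, 0.643, -0.001, -0.002]
contact_force: [-0.5, -0.4, -0.3]
grip_width: 0.037
finger_force: 60.6
```

```bash
python3 -c "
from h import *
to((.634,-.0431,.14,-.17))"
```

```text
t 6.65 p [ 0.4486 -0.1098  0.1609] psi -0.174 tilt 0.004 F [-0.5 -0.4 -0.3] g 0.037 q7 -0.57
  shift [0.0977 0.1712 0.0202] turn -0.004
```

>>> carry_out([
  [0.03,0.023,0.043,0,0],
  [0.03,0.048,0.086,0,0],
  [0.03,0.074,0.129,0.01,0],
  [0.03,0.098,0.171,0.02,0],
  [0.03,0.098,0.171,0.02,0],
])

```text
clock: 7.15
tcp_pos: [0.6365, -0.0366, 0.1332]
tcp_rot: [0.764, 0.645, -0.0, -0.005]
contact_force: [-1.3, 0.6, 0.3]
grip_width: 0.0372
finger_force: 60.6
```

>>> carry_out([
  [0.03,0,0,0,0],
])

```text
clock: 7.25
tcp_pos: [0.631, -0.0406, 0.1333]
tcp_rot: [0.765, 0.644, -0.005, -0.006]
contact_force: [0.0, -0.8, 0.1]
grip_width: 0.0371
finger_force: 60.6
```

```bash
python3 -c "
from h import *
to((.634,-.0431,.14,-.17)); st()
print([np.round(px([.634,-.0431,z],'side'),1).tolist() for z in (.03,.08,.12)])
crop('side',340,130,450,220,7,'s4.png')"
```

```text
t 7.25 p [ 0.631  -0.0406  0.1333] psi -0.17 tilt 0.015 F [ 0.  -0.8  0.1] g 0.0371 q7 -0.56
  shift [-0.0019  0.0033 -0.0067] turn -0.0
7.25 [ 0.631  -0.0406  0.1333] [[0.169, 0.985, -0.015], [0.986, -0.169, 0.002], [-0.0, -0.015, -1.0]] 0.0371 [ 0.  -0.8  0.1] [ 0.2   0.88 -0.39  1.62  0.43  0.75 -0.56]
[[395.2, 195.5], [396.7, 178.1], [397.9, 163.5]]
```

View pics/s4.png

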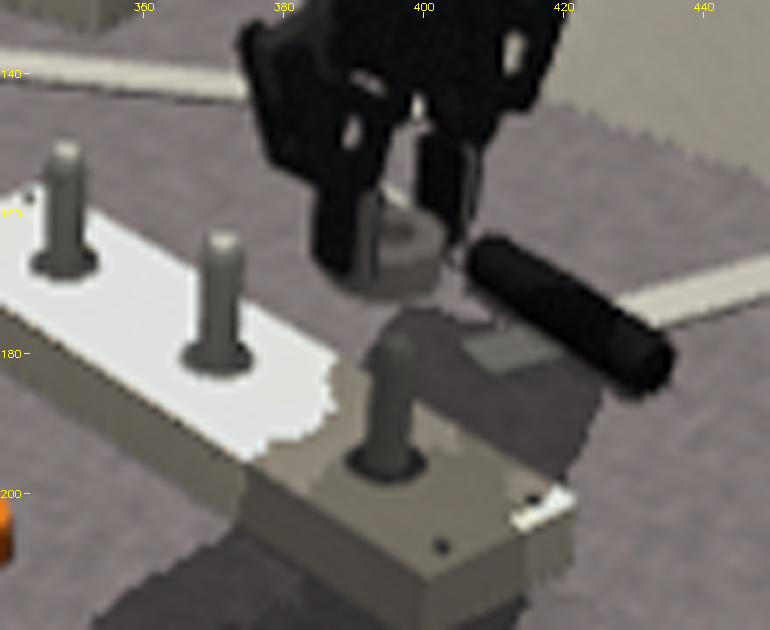

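>>> carry_out([
  [0.03,0,0,0,0],
  [0.03,0,0,0,0],
])

```text
clock: 7.5
tcp_pos: [0.6303, -0.0422, 0.1347]
tcp_rot: [0.765, 0.644, -0.005, -0.004]
contact_force: [-0.8, -0.1, -1.1]
grip_width: 0.0373
finger_force: 60.6
```

```bash
cat >> h.py <<'E'
def ringpx(c,z,r,n="side"):
    return np.array([px([c[0]+r*np.cos(a),c[1]+r*np.sin(a),z],n) for a in np.linspace(0,6.283,60)])
def overlay(n,x0,y0,x1,y1,k,f,circs):
    im=imaging.get_image(n); cv2.imwrite("pics/raw_"+f,im[:,:,::-1])
    o=cv2.resize(im[y0:y1,x0:x1,::-1].copy(),None,fx=k,fy=k,interpolation=cv2.INTER_CUBIC)
    for c,z,r,col in circs:
        P=((ringpx(c,z,r,n)+.5-[x0,y0])*k).round().astype(np.int32); cv2.polylines(o,[P],True,col,1)
    cv2.imwrite("pics/"+f,o)
E
python3 -c "
from h import *
to((.634,-.0431,.14,-.17)); s=env.get_state(); p=s['tcp_pos']; R=Ro.from_quat(s['tcp_rot']).as_matrix()
c=p+R@[.0025,0,.0196]; print(c)
zb=p[2]-.0286
overlay('side',340,130,450,220,7,'s5.png',[(c,zb,.02,(0,255,0)),(c,zb+.018,.02,(0,255,0)),(c,zb+.018,.0095,(0,0,255)),((.634,-.0431),.08,.0045,(255,0,255)),((.634,-.0431),.03,.008,(255,0,255)),((.6489,.0437),.03,.008,(255,0,255)),((.6638,.1304),.03,.008,(255,0,255)),((.6489,.0437),.08,.0045,(255,0,255))])"
```

```text
t 7.5 p [ 0.6303 -0.0422  0.1347] psi -0.172 tilt 0.013 F [-0.8 -0.1 -1.1] g 0.0373 q7 -0.56
  shift [-0.0002  0.0037 -0.0053] turn -0.002
[ 0.63045658 -0.03976533  0.11510653]
```

View pics/s5.png

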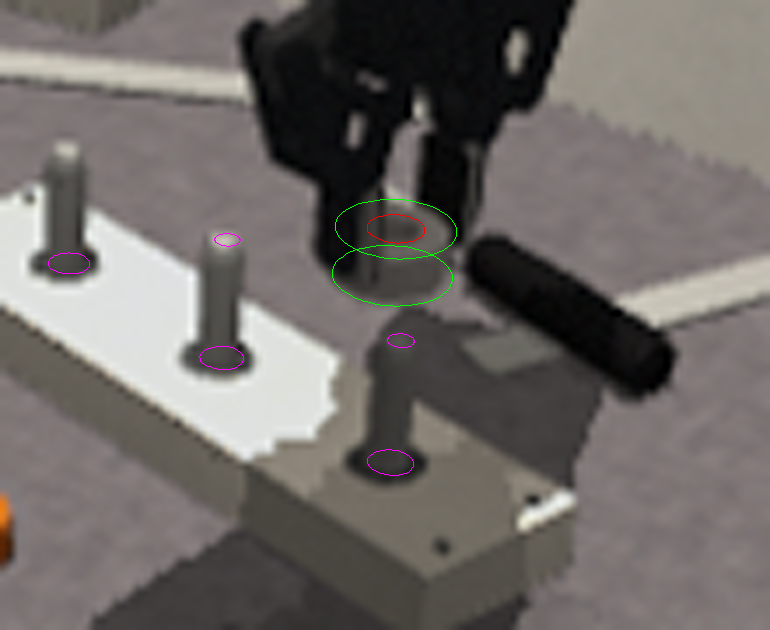

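>>> carry_out([
  [0.03,-0.003,0.004,0.01,0],
  [0.03,-0.003,0.004,0.02,0],
  [0.03,-0.003,0.004,0.028,0],
  [0.03,-0.003,0.004,0.036,0],
  [0.03,-0.003,0.004,0.044,0],
])

```text
clock: 8.05
tcp_pos: [0.634, -0.0448, 0.0893]
tcp_rot: [0.765, 0.644, -0.005, -0.005]
contact_force: [0.2, -1.9, -0.6]
grip_width: 0.0371
finger_force: 60.6
```

```bash
python3 -c "
from h import *
to((.634,-.0431,.0586,-.17)); s=env.get_state(); p=s['tcp_pos']; R=Ro.from_quat(s['tcp_rot']).as_matrix()
c=p+R@[.0025,0,.0196]; print(c)"
```

```text
t 8.05 p [ 0.634  -0.0448  0.0893] psi -0.171 tilt 0.013 F [ 0.2 -1.9 -0.6] g 0.0371 q7 -0.58
  shift [0.0017 0.0001 0.0307] turn -0.001
[ 0.63416151 -0.04231817  0.06973567]
```

>>> carry_out([
  [0.03,0,0,0.01,0],
  [0.03,0,0,0.02,0],
  [0.03,0,0,0.027,0],
  [0.03,0,0,0.03,0],
  [0.03,0,0,0.03,0],
])

```text
clock: 8.55
tcp_pos: [0.6337, -0.0448, 0.0598]
tcp_rot: [0.765, 0.644, -0.005, -0.005]
contact_force: [-0.9, -1.2, -1.0]
grip_width: 0.0372
finger_force: 60.6
```

>>> carry_out([
  [0.06,0,0,0,0],
  [0.06,0,0,0,0],
  [0.06,0,0,-0.04,0],
  [0.06,0,0,-0.085,0],
  [0.06,0,0,-0.11,0],
])

```text
clock: 9.05
tcp_pos: [0.637, -0.044, 0.1742]
tcp_rot: [0.765, 0.644, -0.002, -0.003]
contact_force: [0.3, 0.2, -0.3]
grip_width: 0.0599
finger_force: 0.0
```

```bash
python3 -c "
from h import *
to((.4602,-.0152,.14,-.17),(.4602,-.0152,.03,-.17)); st()"
```

```text
t 9.05 p [ 0.637  -0.044   0.1742] psi -0.171 tilt 0.007 F [ 0.3  0.2 -0.3] g 0.0599 q7 -0.53
  shift [-0.0016 -0.1789  0.0355] turn -0.001
  shift [-0.0017 -0.1781  0.1455] turn -0.001
9.05 [ 0.637  -0.044   0.1742] [[0.17, 0.985, -0.007], [0.985, -0.17, 0.002], [0.001, -0.007, -1.0]] 0.0599 [ 0.3  0.2 -0.3] [ 0.22  0.83 -0.42  1.58  0.41  0.83 -0.53]
```

>>> carry_out([
  [0.07,0,-0.047,0,0],
  [0.07,-0.001,-0.094,0,0],
  [0.07,-0.001,-0.14,0.015,0],
  [0.07,-0.002,-0.179,0.035,0],
  [0.07,-0.002,-0.179,0.035,0],
])

```text
clock: 9.55
tcp_pos: [0.4491, -0.0161, 0.1366]
tcp_rot: [0.764, 0.646, -0.01, -0.008]
contact_force: [-0.4, -0.5, -0.3]
grip_width: 0.07
finger_force: 0.0
```

>>> carry_out([
  [0.07,0,0,0.0,0],
  [0.07,0,0,0.0,0],
])

```text
clock: 9.75
tcp_pos: [0.4604, -0.0159, 0.1382]
tcp_rot: [0.765, 0.644, -0.003, -0.003]
contact_force: [0.3, 0.7, -0.2]
grip_width: 0.0697
finger_force: 0.0
```

```bash
python3 -c "
from h import *
to((.4602,-.0152,.03,-.17)); st()"
```

```text
t 9.75 p [ 0.4604 -0.0159  0.1382] psi -0.171 tilt 0.009 F [ 0.3  0.7 -0.2] g 0.0697 q7 -0.78
  shift [0.0006 0.0006 0.1082] turn -0.001
9.75 [ 0.4604 -0.0159  0.1382] [[0.17, 0.985, -0.009], [0.985, -0.17, 0.002], [0.0, -0.009, -1.0]] 0.0697 [ 0.3  0.7 -0.2] [ 0.12  0.7  -0.29  2.14  0.53  0.37 -0.78]
```

>>> carry_out([
  [0.07,0.0,0.0,0.045,0],
  [0.07,0,0,0.085,0],
  [0.07,0.001,0.001,0.105,0],
  [0.07,0.001,0.001,0.109,0],
  [0.07,0.001,0.001,0.109,0],
])

```text
clock: 10.25
tcp_pos: [0.4592, -0.0152, 0.0283]
tcp_rot: [0.765, 0.644, -0.004, -0.004]
contact_force: [0.3, -0.2, -0.2]
grip_width: 0.0696
finger_force: 0.0
```

>>> carry_out([
  [0.03,0,0,0,0],
  [0.03,0,0,0,0],
  [0.03,0,0,0,0],
  [0.03,0,0,0,0],
])

```text
clock: 10.65
tcp_pos: [0.4591, -0.0155, 0.0303]
tcp_rot: [0.765, 0.644, -0.003, -0.003]
contact_force: [-0.7, 0.2, 9.9]
grip_width: 0.0368
finger_force: 58.9
```

```bash
python3 -c "
from h import *
to((.6489,.0437,.14,-.17)); st()"
```

```text
t 10.65 p [ 0.4591 -0.0155  0.0303] psi -0.171 tilt 0.009 F [-0.7  0.2  9.9] g 0.0368 q7 -0.91
  shift [ 0.0907  0.176  -0.1113] turn -0.001
10.65 [ 0.4591 -0.0155  0.0303] [[0.17, 0.985, -0.009], [0.985, -0.17, 0.001], [-0.0, -0.009, -1.0]] 0.0368 [-0.7  0.2  9.9] [-0.04  0.92 -0.04  2.19  0.67  0.05 -0.91]
```

>>> carry_out([
  [0.03,0,0,-0.03,0],
  [0.03,0,0,-0.075,0],
  [0.03,0.0,0.0,-0.11,0],
  [0.03,0.015,0.035,-0.12,0],
  [0.03,0.037,0.075,-0.12,0],
])

```text
clock: 11.15
tcp_pos: [0.5402, 0.0063, 0.1511]
tcp_rot: [0.766, 0.643, -0.004, -0.003]
contact_force: [1.2, 0.2, -2.0]
grip_width: 0.0368
finger_force: 60.4
```

>>> carry_out([
  [0.03,0.02,0.04,0,0],
  [0.03,0.04,0.08,0.0,0],
  [0.03,0.05,0.1,0,0],
  [0.03,0.05,0.1,0,0],
  [0.03,0.05,0.1,0,0],
])

```text
clock: 11.65
tcp_pos: [0.646, 0.0401, 0.1466]
tcp_rot: [0.765, 0.644, -0.005, -0.004]
contact_force: [0.1, -0.0, -0.9]
grip_width: 0.0371
finger_force: 60.4
```

```bash
python3 -c "
from h import *
to((.6489,.0437,.1,-.17)); s=env.get_state(); p=s['tcp_pos']; R=Ro.from_quat(s['tcp_rot']).as_matrix()
c=p+R@[.0005,0,.02]; print(c, (R.T@(np.array([.6489,.0437,.06])-c)).round(4))"
```

```text
t 11.65 p [0.646  0.0401 0.1466] psi -0.171 tilt 0.013 F [ 0.1 -0.  -0.9] g 0.0371 q7 -0.7
  shift [0.0042 0.0029 0.0466] turn -0.001
[0.64580907 0.04055784 0.12660381] [0.0037 0.0034 0.0666]
```

>>> carry_out([
  [0.03,0.0037,0.0034,0.01,0],
  [0.03,0.0037,0.0034,0.025,0],
  [0.03,0.0037,0.0034,0.035,0],
  [0.03,0.0037,0.0034,0.045,0],
  [0.03,0.0037,0.0034,0.055,0],
])

```text
clock: 12.15
tcp_pos: [0.6495, 0.0434, 0.09]
tcp_rot: [0.765, 0.644, -0.005, -0.005]
contact_force: [-1.0, -0.5, 0.2]
grip_width: 0.0366
finger_force: 60.4
```

>>> carry_out([
  [0.03,0,0,0.01,0],
  [0.03,0,0,0.02,0],
  [0.03,0,0,0.027,0],
  [0.03,0,0,0.03,0],
  [0.03,0,0,0.03,0],
])

```text
clock: 12.65
tcp_pos: [0.6496, 0.0437, 0.0611]
tcp_rot: [0.765, 0.644, -0.004, -0.004]
contact_force: [0.1, -0.3, -0.4]
grip_width: 0.037
finger_force: 60.4
```

Seated to within about 1 mm. Release and go to collar 1.

>>> carry_out([
  [0.06,0,0,0,0],
  [0.06,0,0,0,0],
  [0.06,0,0,-0.04,0],
  [0.06,0,0,-0.085,0],
  [0.06,0,0,-0.11,0],
])

```text
clock: 13.15
tcp_pos: [0.6527, 0.0441, 0.1751]
tcp_rot: [0.765, 0.644, -0.002, -0.003]
contact_force: [1.1, 0.4, 0.8]
grip_width: 0.0601
finger_force: 0.0
```

```bash
python3 -c "
from h import *
to((.4439,.1101,.14,-.17)); st()
im=imaging.get_image('side'); cv2.imwrite('pics/chk.png',im[:,:,::-1])
g=im[:,:,::-1].min(2)
for n,c,z,r in (('collar1',(.4439,.1101),.018,.02),('barrel',(.4497,.2098),.06,.025),('c@s1',(.634,-.0431),.048,.02),('c@s2',(.649,.0437),.048,.02)): print(n,np.round(px([*c,z],'side'),1))
crop('side',230,130,430,270,4,'s6.png')"
```

```text
t 13.15 p [0.6527 0.0441 0.1751] psi -0.171 tilt 0.008 F [1.1 0.4 0.8] g 0.0601 q7 -0.68
  shift [ 0.0294 -0.2167  0.0367] turn -0.001
13.15 [0.6527 0.0441 0.1751] [[0.17, 0.985, -0.007], [0.985, -0.17, 0.002], [0.001, -0.007, -1.0]] 0.0601 [1.1 0.4 0.8] [ 0.1   0.85 -0.46  1.53  0.44  0.87 -0.68]
collar1 [296.1 208.7]
barrel [269.3 178.4]
c@s1 [395.8 189.3]
c@s2 [371.4 174.6]
```

View pics/s6.png

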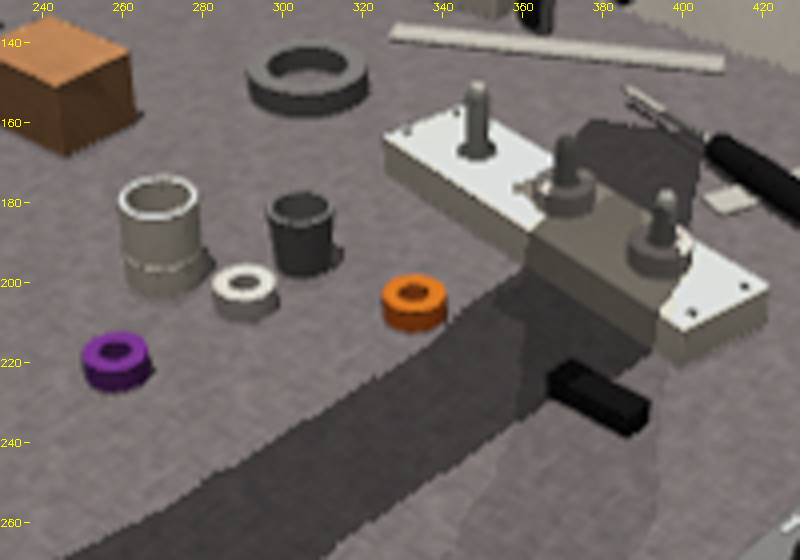

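Collar 1 has been knocked: it was at (296,209) in the side view and is now at about (291,200). Collars 2 and 3 are seated. Measure it again.

```bash
python3 - <<'E'
from h import *
print("side est",w(290.8,199.9,.018,"side"))
im=imaging.get_image("top")[:,:,::-1]; cv2.imwrite("pics/top_b.png",im)
k=8
def blob(u,v,h,t):
    o=cv2.resize(im[v-h:v+h,u-h:u+h],None,fx=k,fy=k,interpolation=cv2.INTER_CUBIC)
    cs,_=cv2.findContours((o.min(2)>t).astype(np.uint8),cv2.RETR_EXTERNAL,cv2.CHAIN_APPROX_NONE)
    c=max(cs,key=cv2.contourArea); e=cv2.fitEllipse(c); return (np.array(e[0])+.5)/k-.5+[u-h,v-h],np.array(e[1])/k
P=w(290.8,199.9,.018,"side"); u,v=np.round(px(P)).astype(int); print(u,v)
p,s=blob(u,v,12,175); print(p,s,w(*p,.018)); c=w(*p,.018); to((c[0],c[1],.14,-.17))
p,s=blob(262,212,13,150); print("barrel",p,s,w(*p,.06))
E
```

```text
side est [0.46107038 0.14697447 0.018     ]
285 209
[284.81613922 208.50786686] [12.64362049 13.52891827] [0.46181362 0.14711578 0.018     ]
t 13.3 p [0.6524 0.0438 0.1736] psi -0.171 tilt 0.008 F [-0.8 -0.6 -0.6] g 0.0599 q7 -0.68
  shift [ 0.0693 -0.2051  0.0352] turn -0.001
barrel [261.91226864 211.95546246] [17.53173256 18.33545494] [0.44951675 0.21010149 0.06      ]
```

>>> carry_out([
  [0.06,0.013,-0.04,0,-0.14],
  [0.06,0.027,-0.08,0,-0.28],
  [0.06,0.041,-0.12,0,-0.42],
  [0.06,0.055,-0.16,0.01,-0.56],
  [0.06,0.069,-0.2,0.02,-0.7],
])

```text
clock: 13.8
tcp_pos: [0.4632, 0.1457, 0.1527]
tcp_rot: [0.495, 0.869, -0.003, -0.006]
contact_force: [-0.0, 1.2, -0.0]
grip_width: 0.0601
finger_force: 0.0
```

>>> carry_out([
  [0.06,0,0,0,-0.14],
  [0.06,0,0,0,-0.28],
  [0.06,0,0,0,-0.28],
  [0.06,0,0,0,-0.28],
])

```text
clock: 14.2
tcp_pos: [0.465, 0.1452, 0.1529]
tcp_rot: [0.373, 0.928, -0.002, -0.007]
contact_force: [0.4, -0.2, -0.1]
grip_width: 0.0601
finger_force: 0.0
```

```bash
python3 - <<'E'
from h import *
to((.4618,.1471,.1,.8),(.4618,.1471,.033,.8)); st(); print("pot",w(283.5,188.5,.045))
print("side now: collar",px([.4618,.1471,.018],"side"))
im=imaging.get_image("side"); cv2.imwrite("pics/chk2.png",im[:,:,::-1])
E
```

```text
t 14.2 p [0.465  0.1452 0.1529] psi 0.805 tilt 0.014 F [ 0.4 -0.2 -0.1] g 0.0601 q7 -0.36
  shift [ 0.0031 -0.0003  0.053 ] turn 0.005
  shift [0.0024 0.0003 0.12  ] turn 0.005
14.2 [0.465  0.1452 0.1529] [[-0.721, 0.693, -0.014], [0.693, 0.721, 0.001], [0.011, -0.009, -1.0]] 0.0601 [ 0.4 -0.2 -0.1] [-0.01  0.75 -0.63  2.04  0.76  0.61 -0.36]
pot [0.52067219 0.15004052 0.045     ]
side now: collar (np.float64(290.9792604932363), np.float64(199.7573893260811))
```

>>> carry_out([
  [0.06,0.002,0,0.045,0],
  [0.06,0.0024,0,0.085,0],
  [0.06,0.0024,0,0.11,0],
  [0.06,0.0024,0,0.119,0],
  [0.06,0.0024,0,0.119,0],
])

```text
clock: 14.75
tcp_pos: [0.4618, 0.1472, 0.0339]
tcp_rot: [0.372, 0.928, -0.003, -0.006]
contact_force: [0.8, -0.2, 0.6]
grip_width: 0.0601
finger_force: 0.0
```

>>> carry_out([
  [0.03,0,0,0,0],
  [0.03,0,0,0,0],
  [0.03,0,0,0,0],
  [0.03,0,0,0,0],
])

```text
clock: 15.15
tcp_pos: [0.463, 0.1476, 0.0365]
tcp_rot: [0.372, 0.928, -0.001, -0.005]
contact_force: [-0.6, -0.1, 6.4]
grip_width: 0.0352
finger_force: 59.2
```

```bash
python3 - <<'E'
from h import *
to((.4618,.1471,.033,.8)); st()
E
```

```text
t 15.15 p [0.463  0.1476 0.0365] psi 0.808 tilt 0.01 F [-0.6 -0.1  6.4] g 0.0352 q7 -0.65
  shift [ 0.0004 -0.0012  0.0035] turn 0.008
15.15 [0.463  0.1476 0.0365] [[-0.723, 0.691, -0.01], [0.691, 0.723, 0.003], [0.009, -0.005, -1.0]] 0.0352 [-0.6 -0.1  6.4] [-0.19  0.93 -0.34  2.1   1.07  0.31 -0.65]
```

>>> carry_out([
  [0.03,0,0,-0.02,0],
  [0.03,0,0,-0.06,0],
  [0.03,0.0,0.0,-0.1,0],
  [0.03,0.0,0.0,-0.12,0],
  [0.03,0.0,0.0,-0.12,0],
])

```text
clock: 15.65
tcp_pos: [0.4656, 0.1478, 0.1584]
tcp_rot: [0.372, 0.928, 0.001, -0.003]
contact_force: [0.3, -0.8, 0.0]
grip_width: 0.0352
finger_force: 60.0
```

```bash
python3 - <<'E'
from h import *
to((.6638,.1304,.155,.8)); st()
E
```

```text
t 15.65 p [0.4656 0.1478 0.1584] psi 0.808 tilt 0.007 F [ 0.3 -0.8  0. ] g 0.0352 q7 -0.37
  shift [-0.1553  0.1244  0.0023] turn 0.008
15.65 [0.4656 0.1478 0.1584] [[-0.723, 0.691, -0.005], [0.691, 0.723, 0.004], [0.007, -0.001, -1.0]] 0.0352 [ 0.3 -0.8  0. ] [-0.01  0.74 -0.64  2.04  0.76  0.61 -0.37]
```

>>> carry_out([
  [0.03,-0.036,0.029,0,0],
  [0.03,-0.073,0.058,0,0],
  [0.03,-0.11,0.088,0,0],
  [0.03,-0.145,0.116,0,0],
  [0.03,-0.155,0.124,0.002,0],
])

```text
clock: 16.15
tcp_pos: [0.666, 0.1274, 0.1496]
tcp_rot: [0.375, 0.927, -0.001, -0.004]
contact_force: [-1.0, -0.4, -1.3]
grip_width: 0.0351
finger_force: 60.0
```

>>> carry_out([
  [0.03,0,0,0,0],
  [0.03,0,0,0,0],
])

```text
clock: 16.35
tcp_pos: [0.66, 0.13, 0.1496]
tcp_rot: [0.371, 0.928, -0.002, -0.007]
contact_force: [-0.1, 0.4, -1.0]
grip_width: 0.0352
finger_force: 60.0
```

```bash
python3 - <<'E'
from h import *
to((.6638,.1304,.1,.8)); s=env.get_state(); p=s['tcp_pos']; R=Ro.from_quat(s['tcp_rot']).as_matrix()
c=p+R@[.0004,0,.026]; print(c, (R.T@(np.array([.6638,.1304,.06])-c)).round(4))
E
```

```text
t 16.35 p [0.66   0.13   0.1496] psi 0.81 tilt 0.014 F [-0.1  0.4 -1. ] g 0.0352 q7 0.01
  shift [-0.003   0.0034  0.0495] turn 0.01
[0.6593112  0.13031199 0.12356365] [-0.0039  0.0038  0.0635]
```

>>> carry_out([
  [0.03,-0.0035,0.0035,0.01,0],
  [0.03,-0.0035,0.0035,0.025,0],
  [0.03,-0.0035,0.0035,0.035,0],
  [0.03,-0.0035,0.0035,0.045,0],
  [0.03,-0.0035,0.0035,0.052,0],
])

```text
clock: 16.85
tcp_pos: [0.6649, 0.13, 0.0966]
tcp_rot: [0.371, 0.928, -0.002, -0.007]
contact_force: [-0.3, -0.5, -0.3]
grip_width: 0.0351
finger_force: 60.0
```

>>> carry_out([
  [0.03,0,0,0.01,0],
  [0.03,0,0,0.02,0],
  [0.03,0,0,0.027,0],
  [0.03,0,0,0.029,0],
  [0.03,0,0,0.029,0],
])

```text
clock: 17.35
tcp_pos: [0.6652, 0.1302, 0.0688]
tcp_rot: [0.372, 0.928, -0.002, -0.006]
contact_force: [-0.3, -1.2, -0.3]
grip_width: 0.0353
finger_force: 60.0
```

>>> carry_out([
  [0.06,0,0,0,0],
  [0.06,0,0,0,0],
  [0.06,0,0,-0.04,0],
  [0.06,0,0,-0.085,0],
  [0.06,0,0,-0.11,0],
])

```text
clock: 17.85
tcp_pos: [0.6682, 0.1312, 0.1834]
tcp_rot: [0.372, 0.928, 0.0, -0.004]
contact_force: [-0.1, 0.1, -0.1]
grip_width: 0.0601
finger_force: 0.0
```

```bash
python3 - <<'E'
from h import *
to((.4495,.2101,.16,.4)); st()
crop('side',230,130,430,270,4,'s7.png')
E
```

```text
t 17.85 p [0.6682 0.1312 0.1834] psi 0.809 tilt 0.008 F [-0.1  0.1 -0.1] g 0.0601 q7 0.04
  shift [ 0.2125 -0.0938  0.0253] turn 0.409
17.85 [0.6682 0.1312 0.1834] [[-0.724, 0.69, -0.007], [0.69, 0.724, 0.004], [0.008, -0.002, -1.0]] 0.0601 [-0.1  0.1 -0.1] [ 0.08  0.93 -0.71  1.42  0.65  1.04  0.04]
```

View pics/s7.png

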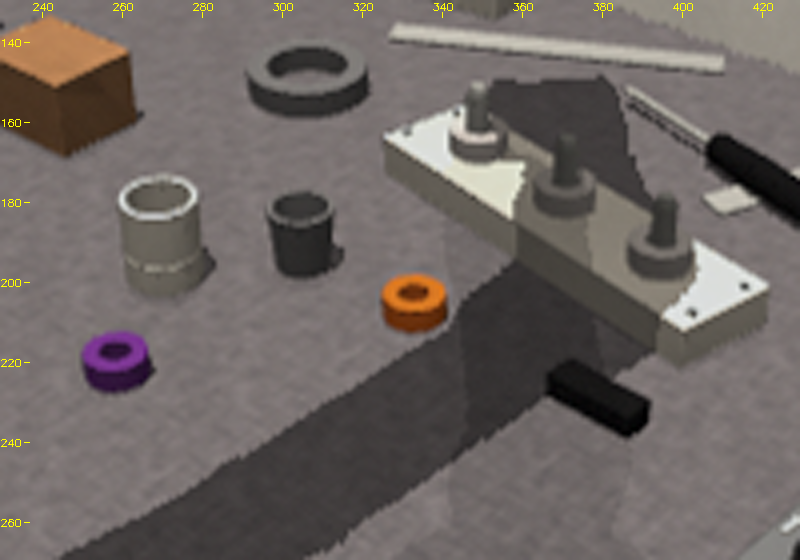

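All three collars are seated; the stem bases show them at about (349,165), (371,176) and (395,191). The barrel is unmoved at (270,179). Fetch it.

>>> carry_out([
  [0.075,0.045,-0.02,0,0],
  [0.075,0.09,-0.04,0,0],
  [0.075,0.135,-0.06,0,0],
  [0.075,0.175,-0.078,0.01,0],
  [0.075,0.211,-0.094,0.02,0],
])

```text
clock: 18.4
tcp_pos: [0.447, 0.2084, 0.1625]
tcp_rot: [0.371, 0.928, -0.001, -0.006]
contact_force: [0.7, -0.0, -0.2]
grip_width: 0.0746
finger_force: 0.0
```

>>> carry_out([
  [0.075,0,0,0,0],
  [0.075,0,0,0,0],
])

```text
clock: 18.6
tcp_pos: [0.4486, 0.2082, 0.1623]
tcp_rot: [0.371, 0.929, -0.002, -0.006]
contact_force: [0.7, -0.2, 0.7]
grip_width: 0.0747
finger_force: 0.0
```

```bash
python3 - <<'E'
from h import *
to((.4495,.2101,.058,.8)); st()
E
```

```text
t 18.6 p [0.4486 0.2082 0.1623] psi 0.811 tilt 0.012 F [ 0.7 -0.2  0.7] g 0.0747 q7 -0.46
  shift [-0.0003  0.0027  0.1043] turn 0.011
18.6 [0.4486 0.2082 0.1623] [[-0.725, 0.688, -0.012], [0.689, 0.725, 0.001], [0.009, -0.007, -1.0]] 0.0747 [ 0.7 -0.2  0.7] [-0.13  0.74 -0.65  2.02  0.74  0.64 -0.46]
```

>>> carry_out([
  [0.075,0,0.0027,0.03,0],
  [0.075,0,0.0027,0.06,0],
  [0.075,0,0.0027,0.09,0],
  [0.075,0,0.0027,0.104,0],
  [0.075,0,0.0027,0.104,0],
])

```text
clock: 19.1
tcp_pos: [0.4504, 0.2088, 0.0562]
tcp_rot: [0.373, 0.928, -0.003, -0.006]
contact_force: [0.1, 0.6, 0.7]
grip_width: 0.0751
finger_force: 0.0
```

>>> carry_out([
  [0.035,0,0,0,0],
  [0.035,0,0,0,0],
  [0.035,0,0,0,0],
  [0.035,0,0,0,0],
])

```text
clock: 19.5
tcp_pos: [0.4507, 0.21, 0.0592]
tcp_rot: [0.372, 0.928, -0.001, -0.005]
contact_force: [0.5, -0.5, 6.5]
grip_width: 0.0477
finger_force: 62.2
```

```bash
python3 - <<'E'
from h import *
to((.4495,.2101,.058,.8)); st()
E
```

```text
t 19.5 p [0.4507 0.21   0.0592] psi 0.808 tilt 0.01 F [ 0.5 -0.5  6.5] g 0.0477 q7 -0.67
  shift [ 0.0009 -0.0007  0.0012] turn 0.008
19.5 [0.4507 0.21   0.0592] [[-0.723, 0.691, -0.01], [0.691, 0.723, 0.002], [0.008, -0.005, -1.0]] 0.0477 [ 0.5 -0.5  6.5] [-0.26  0.9  -0.43  2.06  0.98  0.4  -0.67]
```

>>> carry_out([
  [0.035,0,0,-0.03,0],
  [0.035,0,0,-0.07,0],
  [0.035,0,0,-0.11,0],
  [0.035,0,0,-0.13,0],
  [0.035,0,0,-0.13,0],
])

```text
clock: 20.0
tcp_pos: [0.4526, 0.2105, 0.1909]
tcp_rot: [0.372, 0.928, 0.001, -0.004]
contact_force: [0.3, -0.5, -2.5]
grip_width: 0.0476
finger_force: 62.8
```

```bash
python3 - <<'E'
from h import *
to((.6638,.1304,.185,.8)); st()
E
```

```text
t 20.0 p [0.4526 0.2105 0.1909] psi 0.808 tilt 0.008 F [ 0.3 -0.5 -2.5] g 0.0476 q7 -0.42
  shift [-0.2081  0.088   0.0041] turn 0.008
20.0 [0.4526 0.2105 0.1909] [[-0.723, 0.691, -0.007], [0.691, 0.723, 0.004], [0.008, -0.002, -1.0]] 0.0476 [ 0.3 -0.5 -2.5] [-0.1   0.71 -0.7   1.98  0.68  0.7  -0.42]
```

>>> carry_out([
  [0.035,-0.045,0.019,0,0],
  [0.035,-0.09,0.038,0,0],
  [0.035,-0.135,0.057,0,0],
  [0.035,-0.175,0.074,0,0],
  [0.035,-0.208,0.088,0,0],
])

```text
clock: 20.5
tcp_pos: [0.664, 0.1269, 0.1833]
tcp_rot: [0.373, 0.928, -0.003, -0.006]
contact_force: [0.4, 0.2, -1.0]
grip_width: 0.0482
finger_force: 62.7
```

>>> carry_out([
  [0.035,0,0,0,0],
  [0.035,0,0,0,0],
  [0.035,0,0,0,0],
])

```text
clock: 20.8
tcp_pos: [0.6606, 0.1306, 0.1843]
tcp_rot: [0.371, 0.929, -0.002, -0.007]
contact_force: [-0.1, -0.3, -1.2]
grip_width: 0.0477
finger_force: 62.8
```

```bash
python3 - <<'E'
from h import *
to((.6638,.1304,.1072,.8)); s=env.get_state(); p=s['tcp_pos']; R=Ro.from_quat(s['tcp_rot']).as_matrix()
c=p+R@[.0009,0,.0592]; print(c, (R.T@(np.array([.6645,.1302,.08])-c)).round(4))
E
```

```text
t 20.8 p [0.6606 0.1306 0.1843] psi 0.811 tilt 0.015 F [-0.1 -0.3 -1.2] g 0.0477 q7 0.04
  shift [-0.0033  0.0028  0.077 ] turn 0.011
[0.65908406 0.13129827 0.12507901] [-0.0052  0.0034  0.045 ]
```

>>> carry_out([
  [0.035,-0.0045,0.0034,0.015,0],
  [0.035,-0.0045,0.0034,0.035,0],
  [0.035,-0.0045,0.0034,0.045,0],
  [0.035,-0.0045,0.0034,0.053,0],
  [0.035,-0.0045,0.0034,0.06,0],
])

```text
clock: 21.3
tcp_pos: [0.6663, 0.1299, 0.1245]
tcp_rot: [0.371, 0.929, -0.002, -0.007]
contact_force: [-2.4, 1.2, -0.2]
grip_width: 0.048
finger_force: 62.9
```

>>> carry_out([
  [0.035,0,0,0.006,0],
  [0.035,0,0,0.012,0],
  [0.035,0,0,0.016,0],
  [0.035,0,0,0.016,0],
])

```text
clock: 21.7
tcp_pos: [0.6661, 0.1297, 0.1084]
tcp_rot: [0.371, 0.928, -0.002, -0.007]
contact_force: [-3.1, 1.9, -3.0]
grip_width: 0.0478
finger_force: 62.6
```

Down to about 1 mm. Release and back off.

>>> carry_out([
  [0.07,0,0,0,0],
  [0.07,0,0,0,0],
  [0.07,0,0,0,0],
  [0.07,0,0,-0.04,0],
  [0.07,0,0,-0.085,0],
])

```text
clock: 22.2
tcp_pos: [0.6675, 0.1279, 0.1937]
tcp_rot: [0.372, 0.928, -0.003, -0.007]
contact_force: [0.9, 0.9, 0.0]
grip_width: 0.0699
finger_force: 0.0
```

```bash
python3 - <<'E'
from h import *
to((.5,-.1,.22,-.02),(.4585,-.2955,.19,-.02)); st()
z=imaging.get_image('side'); 
crop('side',310,110,430,220,6,'s8.png')
E
```

```text
t 22.2 p [0.6675 0.1279 0.1937] psi 0.809 tilt 0.015 F [0.9 0.9 0. ] g 0.0699 q7 0.05
  shift [-0.0359 -0.2808 -0.0237] turn 0.829
  shift [-0.1412 -0.4506  0.007 ] turn 0.829
22.2 [0.6675 0.1279 0.1937] [[-0.723, 0.69, -0.015], [0.69, 0.723, -0.001], [0.01, -0.011, -1.0]] 0.0699 [0.9 0.9 0. ] [ 0.09  0.92 -0.72  1.41  0.64  1.07  0.05]
```

View pics/s8.png

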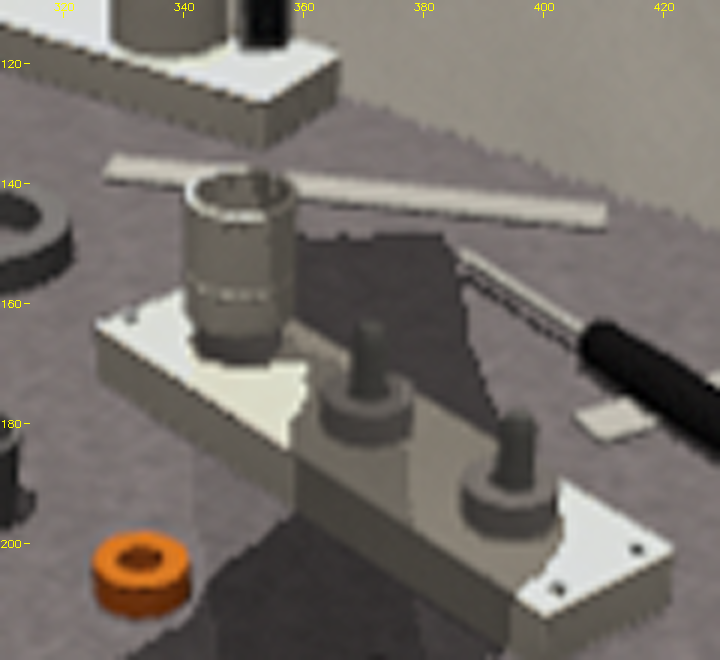

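The barrel is upright on its collar, with its mouth at (350,141) and collar at (349,166). Back to the dimmer knob.

>>> carry_out([
  [0.07,-0.005,-0.045,-0.005,0.12],
  [0.07,-0.01,-0.09,-0.01,0.24],
  [0.07,-0.016,-0.135,-0.015,0.36],
  [0.07,-0.025,-0.18,-0.02,0.48],
  [0.07,-0.032,-0.225,-0.024,0.6],
])

```text
clock: 22.8
tcp_pos: [0.5358, -0.0579, 0.2202]
tcp_rot: [0.632, 0.775, -0.003, -0.004]
contact_force: [0.9, -0.7, 0.1]
grip_width: 0.0702
finger_force: 0.0
```

>>> carry_out([
  [0.07,0,0,0,0.12],
  [0.07,0,0,0,0.229],
  [0.07,0,0,0,0.229],
])

```text
clock: 23.1
tcp_pos: [0.5367, -0.0565, 0.2202]
tcp_rot: [0.715, 0.7, -0.004, -0.004]
contact_force: [0.4, 0.0, 0.1]
grip_width: 0.0699
finger_force: 0.0
```

```bash
python3 - <<'E'
from h import *
to((.4585,-.2955,.19,-.01)); st(); print(px([.664,.1304,.108],'side'))
E
```

```text
t 23.1 p [ 0.5367 -0.0565  0.2202] psi -0.021 tilt 0.01 F [0.4 0.  0.1] g 0.0699 q7 -0.48
  shift [-0.2406 -0.0728  0.0309] turn -0.011
23.1 [ 0.5367 -0.0565  0.2202] [[0.021, 1.0, -0.01], [1.0, -0.021, 0.0], [-0.0, -0.01, -1.0]] 0.0699 [0.4 0.  0.1] [ 0.35  0.67 -0.55  1.84  0.48  0.78 -0.48]
(np.float64(349.80223949303166), np.float64(141.19335067193373))
```

>>> carry_out([
  [0.07,-0.047,-0.014,0.005,0],
  [0.07,-0.094,-0.028,0.01,0],
  [0.07,-0.141,-0.042,0.015,0],
  [0.07,-0.188,-0.057,0.022,0],
  [0.07,-0.235,-0.071,0.03,0],
])

```text
clock: 23.6
tcp_pos: [0.46, -0.2912, 0.1903]
tcp_rot: [0.713, 0.701, -0.004, -0.004]
contact_force: [1.1, -1.5, -1.3]
grip_width: 0.0699
finger_force: 0.0
```

>>> carry_out([
  [0.07,0,0,0,0],
  [0.07,0,0,0,0],
])

```text
clock: 23.8
tcp_pos: [0.4597, -0.2907, 0.1899]
tcp_rot: [0.715, 0.7, -0.004, -0.005]
contact_force: [1.3, 1.5, 0.2]
grip_width: 0.0703
finger_force: 0.0
```

```bash
python3 - <<'E'
from h import *
to((.4585,-.2955,.087,-.01)); st()
E
```

```text
t 23.8 p [ 0.4597 -0.2907  0.1899] psi -0.021 tilt 0.012 F [1.3 1.5 0.2] g 0.0703 q7 -0.09
  shift [-4.900e-03  1.000e-04  1.029e-01] turn -0.011
23.8 [ 0.4597 -0.2907  0.1899] [[0.021, 1.0, -0.012], [1.0, -0.021, 0.001], [0.001, -0.012, -1.0]] 0.0703 [1.3 1.5 0.2] [ 0.81  0.72 -0.56  1.85  0.55  0.74 -0.09]
```

>>> carry_out([
  [0.07,-0.004,0,0.04,0],
  [0.07,-0.0049,0,0.075,0],
  [0.07,-0.0049,0,0.095,0],
  [0.07,-0.0049,0,0.102,0],
  [0.07,-0.0049,0,0.102,0],
])

```text
clock: 24.3
tcp_pos: [0.4597, -0.2924, 0.088]
tcp_rot: [0.713, 0.701, -0.004, -0.005]
contact_force: [-0.3, -0.2, 0.2]
grip_width: 0.0701
finger_force: 0.0
```

>>> carry_out([
  [0.0,0,0,0,0],
  [0.0,0,0,0,0],
  [0.0,0,0,0,0],
  [0.0,0,0,0,0],
  [0.0,0,0,0,0],
])

```text
clock: 24.8
tcp_pos: [0.4588, -0.2944, 0.0892]
tcp_rot: [0.714, 0.7, -0.004, -0.004]
contact_force: [-2.3, 0.7, 5.3]
grip_width: 0.0117
finger_force: 59.7
```

```bash
python3 - <<'E'
from h import *
to((.4585,-.2955,.087,-.01)); st(); print(env.get_state()["torque"])
E
```

```text
t 24.8 p [ 0.4588 -0.2944  0.0892] psi -0.02 tilt 0.012 F [-2.3  0.7  5.3] g 0.0117 q7 -0.2
  shift [-0.0011 -0.0003  0.0022] turn -0.01
24.8 [ 0.4588 -0.2944  0.0892] [[0.02, 1.0, -0.012], [1.0, -0.02, 0.0], [0.0, -0.012, -1.0]] 0.0117 [-2.3  0.7  5.3] [ 0.73  0.87 -0.43  1.91  0.7   0.52 -0.2 ]
[0.08654537 0.16419987 0.04134526]
```

```bash
python3 - <<'E'
from h import *
im=cv2.imread("pics/raw_t2.png").astype(float)
dc=np.array([.4585,-.2964])
def cen(x0,y0,x1,y1,t,z):
    g=im[y0:y1,x0:x1].min(2); m=np.clip(g-t,0,None); ys,xs=np.mgrid[y0:y1,x0:x1]
    u,v=(m*xs).sum()/m.sum(),(m*ys).sum()/m.sum(); P=w(u,v,z)[:2]; d=P-dc
    print((round(u,2),round(v,2)),P.round(4),np.linalg.norm(d).round(4),np.arctan2(d[1],d[0]).round(3)); return P
T=cen(436,197,445,206,110,.059); O=cen(414,208,420,215,175,.055)
# dimmer yaw from box top edges (gradient-fit of upper/lower edge rows)
for name,rows,sgn in (("up",(188,196),1),("lo",(228,236),-1)):
    pts=[]
    for u in range(418,450):
        col=im[rows[0]:rows[1],u].mean(1); g=np.abs(np.diff(col)); v=(g*(np.arange(len(g))+.5)).sum()/g.sum()+rows[0]; pts.append(w(u,v,.055)[:2])
    pts=np.array(pts); d=np.polyfit(pts[:,1],pts[:,0],1); print(name,"x at y=-.2964",np.polyval(d,-.2964),"yaw",-d[0])
E
```

```text
(np.float64(440.6), np.float64(199.97)) [ 0.4947 -0.3157] 0.041 -0.49
(np.float64(416.72), np.float64(211.57)) [ 0.4592 -0.2461] 0.0503 1.557
up x at y=-.2964 0.5198350371315255 yaw -0.015980136277576027
lo x at y=-.2964 0.3992135642725967 yaw -0.005953779214783833
```

>>> carry_out([
  [0.0,0,0,0,0.13],
  [0.0,0,0,0,0.26],
  [0.0,0,0,0,0.39],
  [0.0,0,0,0,0.52],
  [0.0,0,0,0,0.65],
])

```text
clock: 25.3
tcp_pos: [0.4602, -0.2948, 0.0892]
tcp_rot: [0.901, 0.433, -0.004, -0.002]
contact_force: [1.4, -1.7, 1.9]
grip_width: 0.0119
finger_force: 59.3
```

>>> carry_out([
  [0.0,0,0,0,0.13],
  [0.0,0,0,0,0.26],
  [0.0,0,0,0,0.39],
  [0.0,0,0,0,0.52],
  [0.0,0,0,0,0.65],
])

```text
clock: 25.8
tcp_pos: [0.461, -0.296, 0.0892]
tcp_rot: [0.992, 0.122, -0.004, 0.001]
contact_force: [2.0, -3.1, 0.7]
grip_width: 0.0115
finger_force: 58.9
```

>>> carry_out([
  [0.0,0,0,0,0.13],
  [0.0,0,0,0,0.26],
  [0.0,0,0,0,0.39],
  [0.0,0,0,0,0.52],
  [0.0,0,0,0,0.65],
])

```text
clock: 26.3
tcp_pos: [0.4609, -0.2974, 0.0892]
tcp_rot: [0.979, -0.201, -0.003, 0.003]
contact_force: [1.8, -5.1, -0.9]
grip_width: 0.012
finger_force: 58.8
```

```bash
python3 - <<'E'
from h import *
to((.4585,-.2955,.087,-2.11)); st(); print(env.get_state()["torque"])
E
```

```text
t 26.3 p [ 0.4609 -0.2974  0.0892] psi -1.976 tilt 0.008 F [ 1.8 -5.1 -0.9] g 0.012 q7 -1.45
  shift [-0.003  -0.0008  0.0022] turn 0.134
26.3 [ 0.4609 -0.2974  0.0892] [[0.919, -0.395, -0.006], [-0.395, -0.919, -0.004], [-0.004, 0.006, -1.0]] 0.012 [ 1.8 -5.1 -0.9] [ 0.47  0.84  0.03  1.92 -0.05  0.38 -1.45]
[-1.11533995 -0.55807104  0.08824675]
```

>>> carry_out([
  [0.0,0,0,0,0.1],
  [0.0,0,0,0,0.135],
  [0.0,0,0,0,0.135],
  [0.0,0,0,0,0.135],
])

```text
clock: 26.7
tcp_pos: [0.4608, -0.2977, 0.0892]
tcp_rot: [0.964, -0.265, -0.003, 0.003]
contact_force: [1.1, -6.5, -0.9]
grip_width: 0.0117
finger_force: 58.9
```

>>> carry_out([
  [0.07,0,0,0,0],
  [0.07,0,0,0,0],
  [0.07,0,0,-0.04,0],
  [0.07,0,0,-0.085,0],
  [0.07,0,0,-0.12,0],
])

```text
clock: 27.2
tcp_pos: [0.4604, -0.2937, 0.2102]
tcp_rot: [0.965, -0.264, -0.006, 0.001]
contact_force: [0.9, 0.3, 0.4]
grip_width: 0.07
finger_force: 0.0
```

>>> carry_out([
  [0.07,-0.045,0,-0.02,0],
  [0.07,-0.09,0,-0.03,0],
  [0.07,-0.13,0,-0.03,0],
  [0.07,-0.17,0,-0.03,0],
  [0.07,-0.2,0,-0.03,0],
])

```text
clock: 27.7
tcp_pos: [0.2856, -0.1904, 0.2407]
tcp_rot: [0.965, -0.263, -0.007, 0.001]
contact_force: [0.6, -0.0, 0.1]
grip_width: 0.0701
finger_force: 0.0
```

```bash
python3 - <<'E'
from h import *
st()
a=imaging.get_image('top'); b=imaging.get_image('side')
cv2.imwrite('pics/raw_fin_top.png',a[:,:,::-1]); cv2.imwrite('pics/raw_fin_side.png',b[:,:,::-1])
A=cv2.resize(a[185:240,405:460,::-1],(440,440),interpolation=cv2.INTER_CUBIC)
B=cv2.resize(b[240:300,420:480,::-1],(350,350),interpolation=cv2.INTER_CUBIC)
o=np.zeros((440,800,3),np.uint8); o[:,:440]=A; o[:350,445:795]=B; cv2.imwrite('pics/fin.png',o)
E
```

```text
27.7 [ 0.2856 -0.1904  0.2407] [[0.861, -0.508, -0.014], [-0.508, -0.861, 0.003], [-0.013, 0.005, -1.0]] 0.0701 [ 0.6 -0.   0.1] [ 0.38  0.38  0.1   2.36 -0.08  0.41 -1.56]
```

View pics/fin.png

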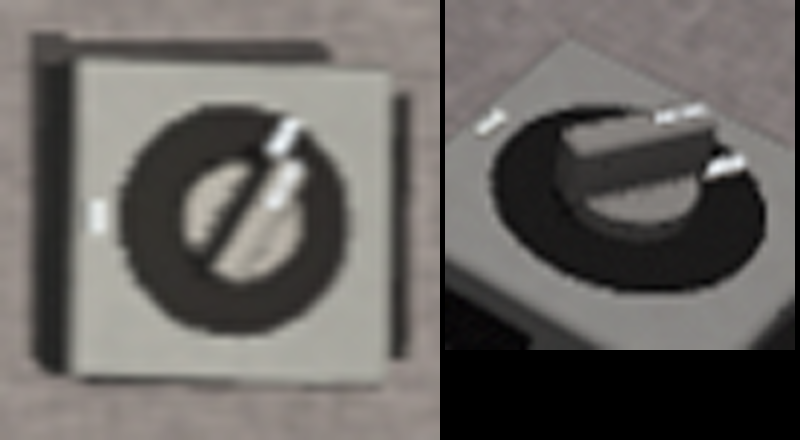

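```bash
python3 - <<'E'
from h import *
S=lambda x,y,z:w(420+(x-445)/5.833-.4,240+y/5.833-.4,z,"side")[:2]
T=lambda x,y,z:w(405+x/8-.5,185+y/8-.5,z)[:2]
an=lambda d:np.arctan2(d[1],d[0]).round(3)
print("side bar top front edge",an(S(712,127,.087)-S(567,158,.087)),"lower edge",an(S(706,170,.063)-S(578,197,.063)),"back edge", an(S(690,107,.087)-S(562,131,.087)))
dcs=S(630,198,.056); print("dial side",dcs,"tab",an(S(727,164,.059)-dcs),"tabaxis",an(S(744,157,.059)-S(710,172,.059)),"off",an(S(490,122,.055)-dcs))
dct=T(235,219,.056); print("dial top",dct,"tab",an(T(284,137,.059)-dct),"off",an(T(98,216,.055)-dct),"bar",an(T(270,165,.087)-T(218,268,.087)),an(T(305,175,.087)-T(245,285,.087)), "line",an(T(291,165,.087)-T(272,203,.087)))
im=cv2.imread("pics/raw_fin_top.png"); k=10; o=cv2.resize(im[185:240,405:460],None,fx=k,fy=k,interpolation=cv2.INTER_CUBIC)
n,l,s,c=cv2.connectedComponentsWithStats((o.min(2)>190).astype(np.uint8))
for i in range(1,n):
    if s[i][4]>150:
        p=(c[i]+.5)/k-.5+[405,185]; ys,xs=np.where(l==i); e=np.linalg.eigh(np.cov(np.stack([xs,ys])))[1][:,1]
        z=.087 if 205<p[1]<212 and p[0]>430 else .059; P=w(*p,z)[:2]; d=P-dct
        print("white",p.round(2),s[i][4],P.round(4),"from dial",np.linalg.norm(d).round(4),an(d),"axis",an(w(*(p+3*e),z)-w(*(p-3*e),z)))
E
```

```text
side bar top front edge -0.542 lower edge -0.549 back edge -0.571
dial side [ 0.45785883 -0.29713583] tab -0.468 tabaxis -0.319 off 1.537
dial top [ 0.45918631 -0.29685297] tab -0.51 off 1.567 bar -0.462 -0.494 line -0.459
white [440.19 201.45] 649 [ 0.4903 -0.3145] from dial 0.0358 -0.516 axis 2.574
white [439.77 207.91] 986 [ 0.4702 -0.3039] from dial 0.0131 -0.566 axis 2.625
white [416.84 211.61] 865 [ 0.459  -0.2454] from dial 0.0515 1.575 axis -3.14
```

The measurements agree: the knob points at about −0.53 rad and the tab at about −0.51 rad, well within 0.11. The gripper is clear, so I'm handing in.

```bash
python3 - <<'E'
from h import *
a=cv2.imread("pics/raw_s8.png")[125:215,320:425]; b=imaging.get_image("side")[125:215,320:425,::-1]
print("bar area phase shift",cv2.phaseCorrelate(*(cv2.Canny(np.ascontiguousarray(i),60,150).astype(np.float32) for i in (a,b))))
print(job.job_done())
E
```

```text
bar area phase shift ((-0.0979150185740778, 0.05658540077321561), 0.47357027717087985)
the job is handed in; nothing more can be done
None
```

The job is handed in: knob turned to off, three collars and the one barrel seated on the stems, and the knob set to within about 0.02 rad of the white tab by my measurement (no verdict was returned).

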